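Pin the charged wardrobe lamps into their brackets

TASK

The wardrobe lamps have finished charging. Pull every lamp that is in the charging dock straight up out of it against its spring catch, stand it upright with its blade fully down in one of the clevis brackets on the rail, and lock each lamp with a retaining pin pushed fully home, through both bracket cheeks and the eye of the blade, until its handle meets the cheek. Any lamp may go in any bracket with any pin. Put the spare pins away in the small tray; leave the tin, the brush and the bottle where they are.

Things in the scene. Friction and masses are not known exactly. Their poses are not given: they have to be found in the camera images.
- lamp1: Rechargeable wardrobe lamp, 150 g, 70 mm tall, starts upright in a dock pocket. White head 44 (own x) x 36 (own y) x 30 mm on top of a steel blade 34 (x) x 12 (y) x 40 mm, the plug. Origin: centre of the blade's bottom edge, z up; head from z = 40 to 70 mm, to be gripped across x (44 mm). Alike both ways round. All lamps are alike; an absent one reads None
- eye1 (a point): Centre of the eye of lamp1: a 13 mm round hole through the blade along the lamp's own y, 22 mm above the blade's bottom edge
- lamp2: Rechargeable wardrobe lamp, 150 g, 70 mm tall, starts upright in a dock pocket. White head 44 (own x) x 36 (own y) x 30 mm on top of a steel blade 34 (x) x 12 (y) x 40 mm, the plug. Origin: centre of the blade's bottom edge, z up; head from z = 40 to 70 mm, to be gripped across x (44 mm). Alike both ways round. All lamps are alike; an absent one reads None
- eye2 (a point): Centre of the eye of lamp2: a 13 mm round hole through the blade along the lamp's own y, 22 mm above the blade's bottom edge
- lamp3: Rechargeable wardrobe lamp, 150 g, 70 mm tall, starts upright in a dock pocket. White head 44 (own x) x 36 (own y) x 30 mm on top of a steel blade 34 (x) x 12 (y) x 40 mm, the plug. Origin: centre of the blade's bottom edge, z up; head from z = 40 to 70 mm, to be gripped across x (44 mm). Alike both ways round. All lamps are alike; an absent one reads None
- eye3 (a point): Centre of the eye of lamp3: a 13 mm round hole through the blade along the lamp's own y, 22 mm above the blade's bottom edge
- pin1: Loose steel retaining pin, 70 g, lying on the table. Square dark handle 18 x 18 x 36 mm long, then a round 9 mm shaft 47 mm long, its last 11 mm tapering to 4 mm. Origin: on the axis (9 mm above the table when lying) at the shoulder between handle and shaft; own x points to the tip, handle from x = -36 to 0 mm. Always four, all alike; one or two are left over
- mid1 (a point): Point on the axis of pin1, 15.5 mm from the shoulder towards the tip: lies in the middle of the lamp's eye when the shoulder rests against the bracket's cheek
- pin2: Loose steel retaining pin, 70 g, lying on the table. Square dark handle 18 x 18 x 36 mm long, then a round 9 mm shaft 47 mm long, its last 11 mm tapering to 4 mm. Origin: on the axis (9 mm above the table when lying) at the shoulder between handle and shaft; own x points to the tip, handle from x = -36 to 0 mm. Always four, all alike; one or two are left over
- mid2 (a point): Point on the axis of pin2, 15.5 mm from the shoulder towards the tip: lies in the middle of the lamp's eye when the shoulder rests against the bracket's cheek
- pin3: Loose steel retaining pin, 70 g, lying on the table. Square dark handle 18 x 18 x 36 mm long, then a round 9 mm shaft 47 mm long, its last 11 mm tapering to 4 mm. Origin: on the axis (9 mm above the table when lying) at the shoulder between handle and shaft; own x points to the tip, handle from x = -36 to 0 mm. Always four, all alike; one or two are left over
- mid3 (a point): Point on the axis of pin3, 15.5 mm from the shoulder towards the tip: lies in the middle of the lamp's eye when the shoulder rests against the bracket's cheek
- pin4: Loose steel retaining pin, 70 g, lying on the table. Square dark handle 18 x 18 x 36 mm long, then a round 9 mm shaft 47 mm long, its last 11 mm tapering to 4 mm. Origin: on the axis (9 mm above the table when lying) at the shoulder between handle and shaft; own x points to the tip, handle from x = -36 to 0 mm. Always four, all alike; one or two are left over
- mid4 (a point): Point on the axis of pin4, 15.5 mm from the shoulder towards the tip: lies in the middle of the lamp's eye when the shoulder rests against the bracket's cheek
- hole1 (a point): Middle of bracket 1 on the rail, 52 mm above the table, between the 11 mm holes (along rail's y) of its two steel cheeks, each 40 mm (rail's x) x 8 mm thick (y) x 38 mm tall. Slot between them 15 mm wide (y), open at the top and both x ends, floor 22 mm below this point; cheek outer faces 15.5 mm from it, tops 16 mm above it
- hole2 (a point): Middle of bracket 2 on the rail, 52 mm above the table, between the 11 mm holes (along rail's y) of its two steel cheeks, each 40 mm (rail's x) x 8 mm thick (y) x 38 mm tall. Slot between them 15 mm wide (y), open at the top and both x ends, floor 22 mm below this point; cheek outer faces 15.5 mm from it, tops 16 mm above it
- hole3 (a point): Middle of bracket 3 on the rail, 52 mm above the table, between the 11 mm holes (along rail's y) of its two steel cheeks, each 40 mm (rail's x) x 8 mm thick (y) x 38 mm tall. Slot between them 15 mm wide (y), open at the top and both x ends, floor 22 mm below this point; cheek outer faces 15.5 mm from it, tops 16 mm above it
- rail: Fixed aluminium bar 290 (own x) x 50 (own y) x 30 mm high with three steel clevis brackets in a row along own x, 95 mm apart. Origin: centre of its underside, z up. A lamp stands in a slot with its x along the rail's x; a pin goes in along the rail's y, from either side
- dock: Fixed white charging dock 290 (own x) x 75 (y) mm, three blade pockets in a row along x, 95 mm apart; origin on the table under the middle one, z up. Pocket 38 x 15 mm, floor 12 mm and walls 46 mm above the table. On its +y side a sprung ball sits 3 mm deep in the lamp's eye: a straight upward pull of about 5 to 10 N frees the lamp, whose blade clears the walls after 34 mm
- tray: Fixed shallow open wooden tray for spare pins, 120 (own x) x 150 (own y) x 24 mm high, walls and floor 4 mm thick. Origin: centre of its underside, z up
- polish: Bystander: dark polish tin, 68 mm across, 30 mm high; origin under its centre
- brush: Bystander: shoe brush lying along its own x; origin on the table under it
- spray: Bystander: brown spray bottle, 44 mm across, 120 mm high; origin under its centre
Things that resemble listed ones, but are neither listed nor needed, are in the scene too. What is shaped like the pin4 but purple or turquoise is not meant.

How it is judged:
At the end, for the whole second after the job is handed in: Each lamp is upright (0.15 rad) and still, its eye within 6 mm of a bracket's hole centre, with a pin along the holes (0.15 rad) whose mid point is within 6 mm of the eye. Every other pin lies still in the tray, its shoulder inside the walls and under 36 mm above the tray's underside ((distance between eye1 and hole1 below 0.006 m or distance between eye1 and hole2 below 0.006 m or distance between eye1 and hole3 below 0.006 m) and angle between each of lamp1, lamp2, lamp3's own z axis and vertical below 0.15 rad and ((distance between mid1 and eye1 below 0.006 m and angle between the x axis of pin1 and the y axis of rail, either way round below 0.15 rad) or (distance between mid2 and eye1 below 0.006 m and angle between the x axis of pin2 and the y axis of rail, either way round below 0.15 rad) or (distance between mid3 and eye1 below 0.006 m and angle between the x axis of pin3 and the y axis of rail, either way round below 0.15 rad) or (distance between mid4 and eye1 below 0.006 m and angle between the x axis of pin4 and the y axis of rail, either way round below 0.15 rad)) and linear speed of each of lamp1, lamp2, lamp3, pin1, pin2, pin3, pin4 below 0.02 m/s and (distance between eye2 and hole1 below 0.006 m or distance between eye2 and hole2 below 0.006 m or distance between eye2 and hole3 below 0.006 m) and ((distance between mid1 and eye2 below 0.006 m and angle between the x axis of pin1 and the y axis of rail, either way round below 0.15 rad) or (distance between mid2 and eye2 below 0.006 m and angle between the x axis of pin2 and the y axis of rail, either way round below 0.15 rad) or (distance between mid3 and eye2 below 0.006 m and angle between the x axis of pin3 and the y axis of rail, either way round below 0.15 rad) or (distance between mid4 and eye2 below 0.006 m and angle between the x axis of pin4 and the y axis of rail, either way round below 0.15 rad)) and (distance between eye3 and hole1 below 0.006 m or distance between eye3 and hole2 below 0.006 m or distance between eye3 and hole3 below 0.006 m) and ((distance between mid1 and eye3 below 0.006 m and angle between the x axis of pin1 and the y axis of rail, either way round below 0.15 rad) or (distance between mid2 and eye3 below 0.006 m and angle between the x axis of pin2 and the y axis of rail, either way round below 0.15 rad) or (distance between mid3 and eye3 below 0.006 m and angle between the x axis of pin3 and the y axis of rail, either way round below 0.15 rad) or (distance between mid4 and eye3 below 0.006 m and angle between the x axis of pin4 and the y axis of rail, either way round below 0.15 rad)) and ((x of pin1 in the frame of tray between -0.056 and 0.056 m and y of pin1 in the frame of tray between -0.071 and 0.071 m and z of pin1 in the frame of tray between 0 and 0.036 m) or distance between mid1 and eye1 below 0.006 m or distance between mid1 and eye2 below 0.006 m or distance between mid1 and eye3 below 0.006 m) and ((x of pin2 in the frame of tray between -0.056 and 0.056 m and y of pin2 in the frame of tray between -0.071 and 0.071 m and z of pin2 in the frame of tray between 0 and 0.036 m) or distance between mid2 and eye1 below 0.006 m or distance between mid2 and eye2 below 0.006 m or distance between mid2 and eye3 below 0.006 m) and ((x of pin3 in the frame of tray between -0.056 and 0.056 m and y of pin3 in the frame of tray between -0.071 and 0.071 m and z of pin3 in the frame of tray between 0 and 0.036 m) or distance between mid3 and eye1 below 0.006 m or distance between mid3 and eye2 below 0.006 m or distance between mid3 and eye3 below 0.006 m) and ((x of pin4 in the frame of tray between -0.056 and 0.056 m and y of pin4 in the frame of tray between -0.071 and 0.071 m and z of pin4 in the frame of tray between 0 and 0.036 m) or distance between mid4 and eye1 below 0.006 m or distance between mid4 and eye2 below 0.006 m or distance between mid4 and eye3 below 0.006 m)); the robot touches nothing.
It fails at once if the tin is moved more than 30 mm (distance of polish from where it was at the start of the episode above 0.03 m).
It fails at once if the brush is moved more than 30 mm (distance of brush from where it was at the start of the episode above 0.03 m).
It fails at once if the bottle is moved more than 30 mm (distance of spray from where it was at the start of the episode above 0.03 m).
Of lamp1, lamp2, lamp3 only 2 to 3 are there at a start; the rules pass over those that are not, and their reading is None.
At some moment in a run one of pin3, pin4 may be knocked a few centimetres aside while the robot is not near it.
It also fails if it takes over 210 s, if anything falls off the work surface, if the arm or the gripper's body presses on something with over 40 N, if the wrist force passes 120 N, or if a joint passes its speed limit or range.

ROBOT

A 6-joint arm with a two-finger parallel gripper is mounted at the origin on the work surface. World frame = base frame: x ahead of the robot, y to its left, z up, the work surface at z = 0. Lengths are in m, angles in rad, forces in N, time in s.
With the tool pointing down it reaches from about 0.325 to 1 m from the base axis. Payload 5.1 kg.
Tool frame: the origin (TCP) lies on the mounting face of the last link; the fingertips stand 173 mm ahead of it and the grasp point (between the pads) lies 155 mm ahead of it; z points along the fingers, y is the direction in which the jaws open and shut (so a half turn about z gives the same grasp; the last joint's range is limited). The gripper opens to 85 mm and grips with 20 to 120 N. Pads are 22 mm wide; open, the fingers measure 114 mm over their backs; the gripper's body (76 mm by 85 mm) begins 54 mm behind the grasp point. The pads swing forward as they close: fully open they stand 13 mm farther back than shut.
Start: joints at [1.053, 0.124, 1.65, -0, 1.367, -0.083], TCP at [0.274, 0.589, 0.405] pointing down, gripper open.
Joint ranges: [-2.61, 2.61], [-1.02, 2.33], [0.03, 2.71], [-1.35, 4.49], [0.32, 2.68], [-2.91, 2.91]. Speed limits (rad/s): [2.57, 2.57, 3.14, 3.14, 3.14, 3.14].

INTERFACE

Orientations are given as [roll, pitch, yaw] about the fixed x, y, z axes, in that order (R = Rz(yaw) Ry(pitch) Rx(roll)).
In Python, from cell import ctrl gives the robot as it stands. The module is installed in compiled form; this text tells all that it offers.
- The arm moves only by the shell command python3 -m pendant 'ROWS' [FORCE]. ROWS is JSON, one flat list of numbers, 7 for each row, row after row: the shift along the world's x, y, z in mm, then the turn, a rotation vector about the world's x, y, z in degrees, then the finger opening in mm, from 0 to 85.4. A call has 1 to 20 rows; each row shifts and turns the pose as measured when the row begins; what a row does not reach is not made up. A row lasts 1/8 s, in which the tool goes at most 62.5 mm and 10.7 degrees, less where a joint would pass 70% of its speed; a pose out of reach is approached as far as the arm can. A call is refused whole if a number of a shift passes 62.5 or a number of a turn 10.7, either way. A call with a gripper value outside its range is refused whole. The fingers move at their own pace and stop on an object; FORCE is the grip in N (left out, the last holds). Time passes only in rows, so rows that do not move let the fingers close. It gives the time, the measured TCP pose, the force and the opening at its end, in the units of the state.
- ctrl.read_state(): the state, without advancing time (a new reading comes with each control period).
- ctrl.read_camera(name): name is "scene" or "top" or "wrist"; returns the picture (480x640x3 uint8, red, green, blue); there is no depth.
- ctrl.calibration(name): a dict with "vfov" (degrees; the focal length in pixels is half the picture's height over the tangent of half this angle, whatever the lens; pixels are square), "cx", "cy" (the principal point, pixels), "T" (4x4, takes a point from camera to world coordinates); the wrist camera has in their place "tool_from_camera" (4x4, takes a point from camera to tool coordinates, whose origin is the TCP and whose axes are the flange's). Camera axes: x right, y up, looking along -z (the intrinsics and any distortion apply to the point x, -y, -z); pixel columns grow to the right and rows downward; lengths in m; the calibration is good to about 2 mm. The wrist camera is an equidistant fisheye: a pixel r from the principal point sees the ray r / f radians off the axis. A picture is of the moment at which its call begins: read the wrist's pose just before it. calibration takes no time and is no camera call.
- ctrl.job_done(): hands the job in, once; it reports no verdict.
The state is a dict: "time_s": time; "qpos": joint angles; "qvel": joint speeds; "joint_efforts": joint torques, N m; "tcp_pos": TCP position; "orientation": TCP orientation; "contact_force": force on the tool from outside, world axes, zero at the start; "ft_torque": the same for the moment, N m; "grip_width": finger opening in m.
Only numpy, scipy, OpenCV 4.12 (cv2) and the standard library are available. Lean on these libraries where they do the work, as an engineer would, in place of code of your own. Each camera call takes 0.05 s, during which the arm holds its last target.

## Working session

There is one attempt and no reset: what is moved stays moved. The work goes in short steps, Python scripts to look and compute and a shell command to move; the robot and the scene stay as the last step left them, time stands still between calls to the robot, and variables do not carry over. Pictures are saved under pics/ and viewed, and the job is handed in when it is done.

```bash
mkdir -p pics; ls; cat > h.py <<'E'
import numpy as np, cv2, json
from cell import ctrl
from scipy.spatial.transform import Rotation as R
def snap(n,f):
    s=ctrl.read_state(); im=ctrl.read_camera(n)
    cv2.imwrite('pics/'+f+'.png',im[:,:,::-1]); return s,im
E
python3 - <<'E'
from h import *
print(ctrl.read_state())
for n in ['scene','top','wrist']:
    print(n,ctrl.calibration(n)); snap(n,n+'0')
E
```

```text
pics
{'time_s': 0.0, 'qpos': array([ 1.05337444e+00,  1.24526596e-01,  1.65162890e+00, -1.40673072e-05,
        1.36747752e+00, -8.26198747e-02]), 'qvel': array([-0.00118406,  0.00036213,  0.00125846, -0.00087427,  0.00065441,
       -0.00164702]), 'joint_efforts': array([-9.35854114e-04, -4.23613679e+01, -3.65447152e+01, -1.22120114e-04,
        7.04499529e-03, -1.31224192e-05]), 'tcp_pos': array([0.27372412, 0.58929889, 0.40346539]), 'orientation': array([-3.13955812e+00, -1.54657853e-04,  2.70679334e+00]), 'contact_force': array([-0.19832857,  0.52956421, -0.46703915]), 'ft_torque': array([-0.01379675,  0.01106871,  0.00924243]), 'grip_width': 0.08551029178307644}
scene {'vfov': 53.81356972615687, 'cx': 320.4515823660266, 'cy': 235.3533256593987, 'T': array([[-0.49909668, -0.6047203 ,  0.6206576 ,  1.26221261],
       [ 0.8664672 , -0.33858527,  0.36687139,  0.40590935],
       [-0.01170905,  0.72088374,  0.69295709,  0.86816708],
       [ 0.        ,  0.        ,  0.        ,  1.        ]])}
top {'vfov': 50.922495988040836, 'cx': 316.4708967351932, 'cy': 240.92676207681725, 'T': array([[-0.00148655,  0.98445021, -0.17565754,  0.37645896],
       [-0.99989798, -0.00395873, -0.01372429, -0.01507367],
       [-0.01420626,  0.17561922,  0.98435566,  1.20955412],
       [ 0.        ,  0.        ,  0.        ,  1.        ]])}
wrist {'vfov': 65.70646984690485, 'cx': 324.8166205200763, 'cy': 246.3940255185114, 'tool_from_camera': array([[-3.99082677e-04,  9.47163663e-01,  3.20750426e-01,
         8.20532653e-02],
       [ 9.99999914e-01,  4.13991267e-04,  2.17151937e-05,
        -1.13110773e-03],
       [-1.12220033e-04,  3.20750407e-01, -9.47163747e-01,
         3.12771480e-02],
       [ 0.00000000e+00,  0.00000000e+00,  0.00000000e+00,
         1.00000000e+00]])}
```

View pics/scene0.png

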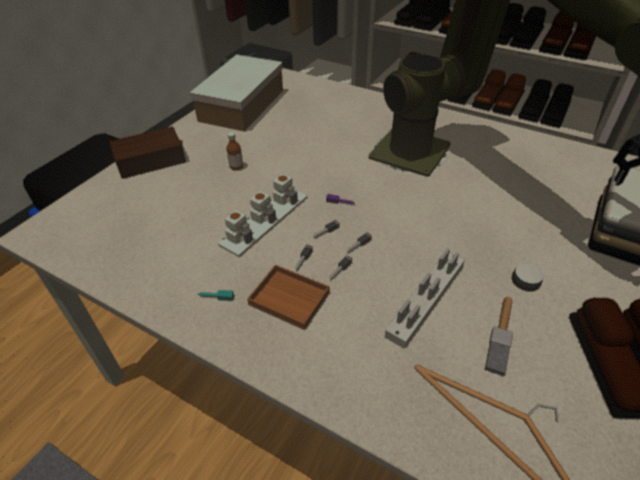

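View pics/top0.png

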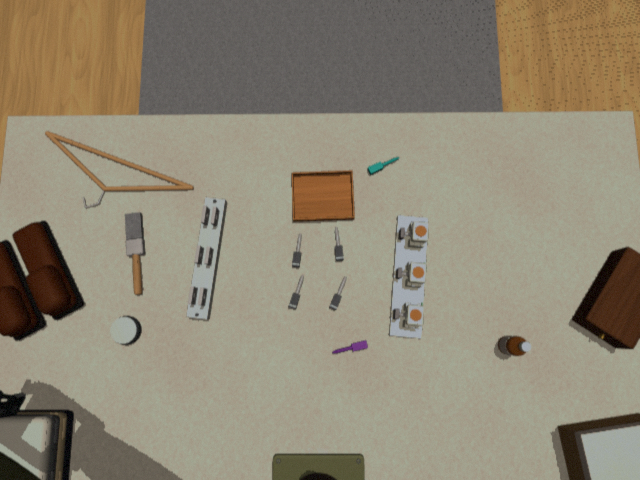

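View pics/wrist0.png

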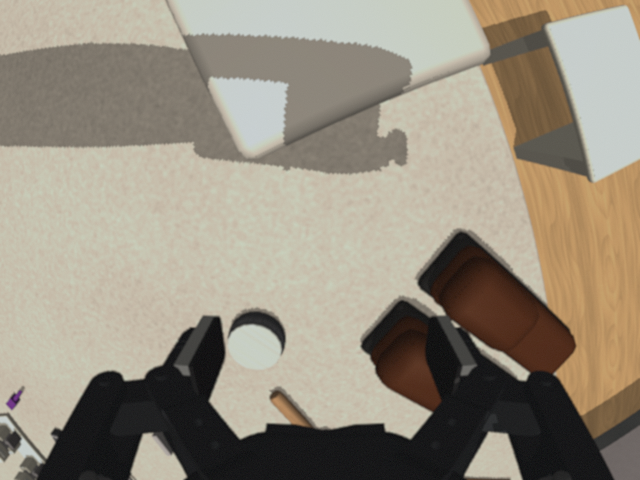

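Top view: three lamps (orange tops) sit in the dock at (417,234), (417,272), (414,316). The rail with three brackets is at (207,258) and the tray at (322,196). Four grey pins are at about (297,251), (339,246), (296,292) and (339,294). The purple (350,348) and turquoise (382,165) lookalikes are decoys.

```bash
cat >> h.py <<'E'
def ray(n,px,s=None):
    c=ctrl.calibration(n); px=np.atleast_2d(np.asarray(px,float))
    f=240/np.tan(np.radians(c['vfov']/2)); u=(px-[c['cx'],c['cy']])
    if n=='wrist':
        r=np.linalg.norm(u,axis=1)+1e-9; th=r/f
        d=np.c_[u/r[:,None]*np.sin(th)[:,None],np.cos(th)]
        Tt=np.eye(4); Tt[:3,:3]=R.from_euler('xyz',s['orientation']).as_matrix(); Tt[:3,3]=s['tcp_pos']
        T=Tt@c['tool_from_camera']
    else:
        d=np.c_[u/f,np.ones(len(u))]; T=c['T']
    d=d*[1,-1,-1]
    return T[:3,3], d@T[:3,:3].T
def onz(n,px,z,s=None):
    o,d=ray(n,px,s); k=(np.asarray(z)-o[2])/d[:,2]; return o+d*np.reshape(k,(-1,1))
def proj(n,P,s=None):
    c=ctrl.calibration(n); P=np.atleast_2d(P)
    f=240/np.tan(np.radians(c['vfov']/2))
    if n=='wrist':
        Tt=np.eye(4); Tt[:3,:3]=R.from_euler('xyz',s['orientation']).as_matrix(); Tt[:3,3]=s['tcp_pos']
        T=Tt@c['tool_from_camera']
    else: T=c['T']
    p=(P-T[:3,3])@T[:3,:3]*[1,-1,-1]
    r=np.linalg.norm(p[:,:2],axis=1)+1e-9
    k=np.arctan2(r,p[:,2])/r*f if n=='wrist' else f/p[:,2]
    return p[:,:2]*k[:,None]+[c['cx'],c['cy']]
E
python3 - <<'E'
from h import *
im=cv2.imread('pics/top0.png')
c=im[150:350,180:440]; cv2.imwrite('pics/topz.png',cv2.resize(c,None,fx=3,fy=3,interpolation=2))
for nm,px,z in [('rail',[(220,199),(207,318),(196,318)],.03),('lamps',[(420,231),(418,272),(415,316)],.082),('pins',[(297,251),(339,246),(296,292),(339,294)],.009),('tray',[(292,172),(353,171),(293,222),(354,219)],.024),('dock',[(396,216),(427,217),(390,336),(420,338)],.046),('by',[(125,330),(512,345)],.0)]:
    print(nm,onz('top',px,z).round(3).tolist())
E
```

```text
rail [[0.691, 0.235, 0.03], [0.406, 0.256, 0.03], [0.406, 0.281, 0.03]]
lamps [[0.6, -0.235, 0.082], [0.506, -0.227, 0.082], [0.408, -0.217, 0.082]]
pins [[0.566, 0.049, 0.009], [0.578, -0.053, 0.009], [0.468, 0.051, 0.009], [0.463, -0.052, 0.009]]
tray [[0.76, 0.061, 0.024], [0.762, -0.088, 0.024], [0.635, 0.058, 0.024], [0.641, -0.089, 0.024]]
dock [[0.643, -0.187, 0.046], [0.64, -0.26, 0.046], [0.365, -0.165, 0.046], [0.36, -0.233, 0.046]]
by [[0.379, 0.457, 0.0], [0.343, -0.455, 0.0]]
```

View pics/topz.png

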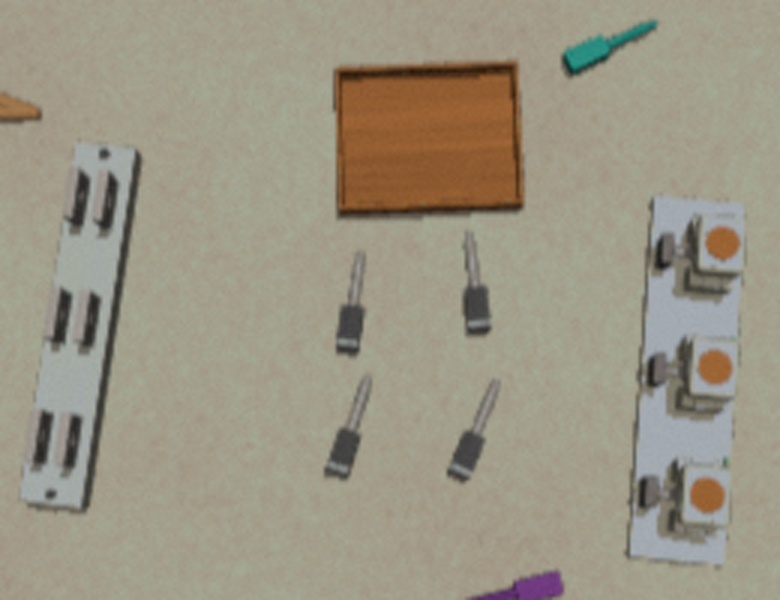

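```bash
python3 -m pendant '[34,-48,-13,0,0,-8.8,85,34,-48,-13,0,0,-8.8,85,34,-48,-13,0,0,-8.8,85,34,-48,-13,0,0,-8.8,85,34,-48,-13,0,0,-8.8,85,34,-48,-13,0,0,-8.8,85,34,-48,-13,0,0,-8.8,85,34,-48,-13,0,0,-8.8,85,0,0,0,0,0,0,85]' 
python3 - <<'E'
from h import *
s,im=snap('wrist','w1'); print(s['tcp_pos'],np.degrees(s['orientation']),s['time_s'])
g=R.from_euler('xyz',s['orientation']).apply([0,0,.155])+s['tcp_pos']; print(g,proj('wrist',g,s))
E
```

```text
time_s: 1.27
tcp_pos: [0.5501, 0.1923, 0.2946]
orientation: [-3.14, 0.001, 1.44]
contact_force: [1.2, 0.2, -0.4]
grip_width: 0.085
[0.5500869  0.19234087 0.29456057] [-1.79924338e+02  6.01646678e-02  8.25016659e+01] 1.275
[0.54986273 0.19220622 0.13956079] [[324.31455803 341.30116023]]
```

View pics/w1.png

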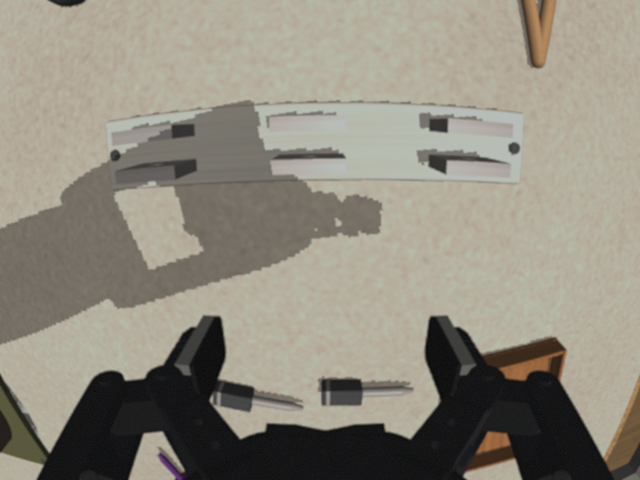

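```bash
python3 - <<'E'
from h import *
im=cv2.imread('pics/w1.png')
a=cv2.resize(im[90:200,95:365],None,fx=2.9,fy=2.9,interpolation=2);b=cv2.resize(im[90:200,260:530],None,fx=2.9,fy=2.9,interpolation=2)
cv2.imwrite('pics/w1z.png',np.vstack([a,b[:280]]))
E
```

```text
(no output)
```

View pics/w1z.png

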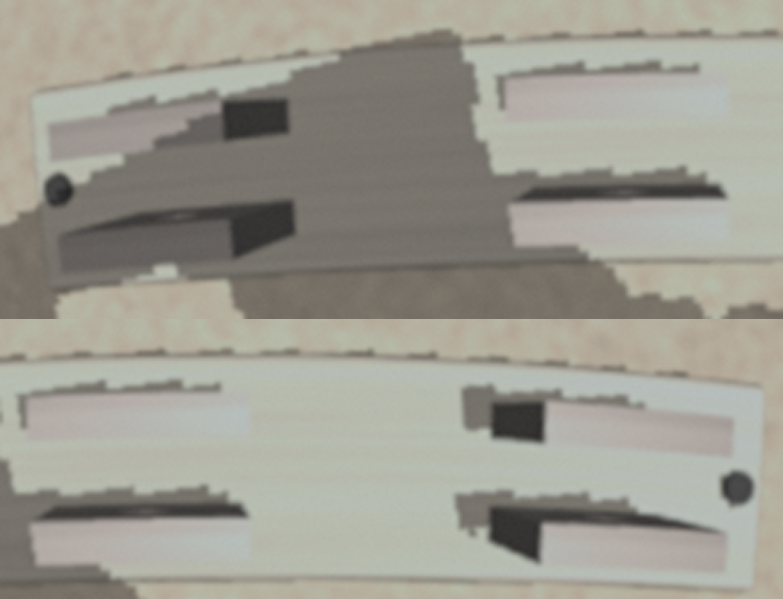

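```bash
cat > rail.py <<'E'
from h import *
from scipy.optimize import least_squares
def model(p):
    c,s=np.cos(p[2]),np.sin(p[2]); out=[]
    for k in (-1,0,1):
        for y in (15.5,7.5,-7.5,-15.5):
            for x in (-20,20): out.append([k*95+x,y])
    out=np.array(out)/1e3
    return out@np.array([[c,s],[-s,c]])+p[:2]
def fit(pts24): # order bracket -1,0,1; y top outer.. ; x -,+ ; nan allowed
    ok=~np.isnan(pts24[:,0])
    f=lambda p:(model(p)-pts24)[ok].ravel()
    r=least_squares(f,[.548,.258,-.09]); e=np.linalg.norm((model(r.x)-pts24)[ok],axis=1)*1e3
    return r.x,e
E
python3 - <<'E'
from rail import *
import pickle
s=dict(tcp_pos=np.array([0.5500869,0.19234087,0.29456057]),orientation=np.radians([-1.79924338e+02,6.01646678e-02,8.25016659e+01]))
A=[(48,125),(222,100),(50,160),(222,138),(60,238),(230,218),(63,272),(233,256)]
B=[(502,78),(728,78),(505,122),(728,118),(511,205),(728,200),(515,247),(729,243)]
C=[(546,83),(734,101),(544,121),(732,137),(542,203),(726,215),(540,243),(725,253)]
px=np.vstack([np.array(A)/2.9+[95,90],np.array(B)/2.9+[95,90],np.array(C)/2.9+[260,90]])
P=onz('wrist',px,.068,s)[:,:2]
x,e=fit(P); print(x[:2],np.degrees(x[2]),e.round(1))
print(onz('wrist',[(58/2.9+95,190/2.9+90),(737/2.9+260,168/2.9+90)],.03,s))
c,sn=np.cos(x[2]),np.sin(x[2])
for k in(-1,0,1): print(x[0]+k*.095*c,x[1]+k*.095*sn)
E
```

```text
[0.55055153 0.26364775] -6.762647351803065 [0.6 0.3 0.5 0.7 1.1 0.4 0.7 0.8 0.5 1.  0.2 0.3 0.5 0.3 0.8 0.1 0.3 0.7
 0.8 0.5 0.3 0.8 0.7 0.4]
[[0.41420317 0.27967684 0.03      ]
 [0.68652623 0.24756794 0.03      ]]
0.4562124916722823 0.2748346241343305
0.5505515280132353 0.2636477468998047
0.6448905643541882 0.25246086966527886
```

```bash
python3 -m pendant '[-5,-60,3,0,0,0,85,-5,-60,3,0,0,0,85,-5,-60,3,0,0,0,85,-5,-60,3,0,0,0,85,-5,-60,3,0,0,0,85,-5,-60,3,0,0,0,85,-5,-60,3,0,0,0,85,-5,-45,3,0,0,0,85,0,0,0,0,0,0,85]' 
python3 - <<'E'
from h import *
s,im=snap('wrist','w2'); print(s['tcp_pos'].tolist(),s['orientation'].tolist(),s['time_s'])
E
```

```text
time_s: 2.45
tcp_pos: [0.5067, -0.2728, 0.3239]
orientation: [3.135, -0.001, 1.468]
contact_force: [-0.1, 0.7, -0.9]
grip_width: 0.0851
[0.5067460383784818, -0.27277002386547816, 0.3239217464013202] [3.1346887312009777, -0.0013613385388178134, 1.4678470308211617] 2.45
```

View pics/w2.png

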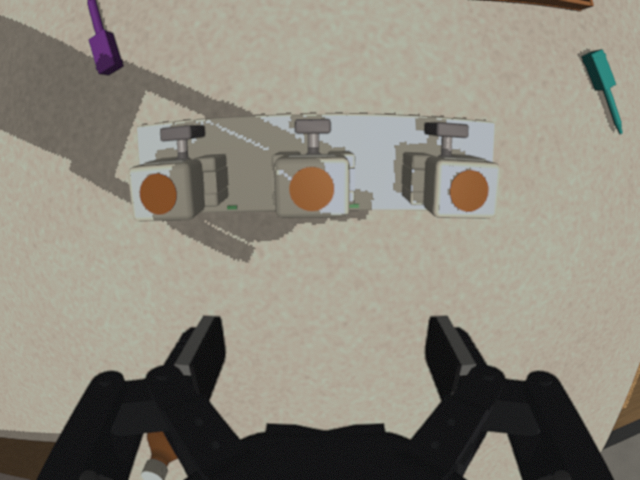

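```bash
cat > disc.py <<'E'
from h import *
def discs(im,s,z):
    hsv=cv2.cvtColor(im,cv2.COLOR_RGB2HSV)
    m=cv2.inRange(hsv,(5,120,80),(16,255,255))
    n,l,st,c=cv2.connectedComponentsWithStats(m)
    o=[]
    for i in range(1,n):
        if 400<st[i,4]<4000 and c[i][1]<330 and max(st[i,2:4])<1.6*min(st[i,2:4]): o.append((c[i],st[i,4],onz('wrist',c[i],z,s)[0]))
    return sorted(o,key=lambda t:t[0][0])
E
python3 - <<'E'
from disc import *
im=cv2.imread('pics/w2.png')[:,:,::-1]
s=dict(tcp_pos=np.array([0.5067460383784818, -0.27277002386547816, 0.3239217464013202]),orientation=np.array( [3.1346887312009777, -0.0013613385388178134, 1.4678470308211617] ))
o=discs(im,s,.082)
for t in o: print(t)
P=np.array([t[2] for t in o]); d=P[-1]-P[0]; print(np.linalg.norm(np.diff(P,axis=0),axis=1),np.degrees(np.arctan2(d[1],d[0])),P.mean(0))
c=cv2.resize(im[105:230,120:510,::-1],None,fx=2,fy=2,interpolation=2);cv2.imwrite('pics/w2z.png',c)
E
```

```text
(array([157.97493286, 193.61056401]), np.int32(1117), array([ 0.4113942 , -0.21788366,  0.082     ]))
(array([310.99115646, 188.56190476]), np.int32(1470), array([ 0.50534004, -0.2270121 ,  0.082     ]))
(array([468.59948762, 190.3441503 ]), np.int32(1171), array([ 0.59973937, -0.23623526,  0.082     ]))
[0.09438829 0.09484882] -5.565103295886305 [ 0.5054912  -0.22704367  0.082     ]
```

View pics/w2z.png

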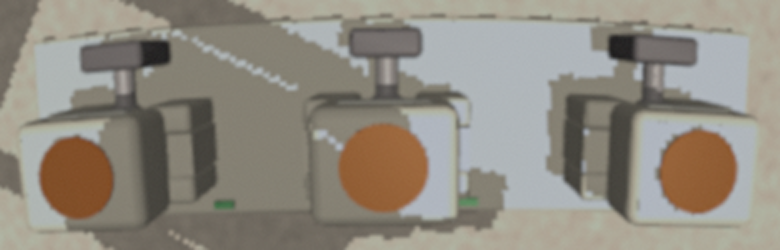

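```bash
cat >> h.py <<'E'
def need(g,yaw,s=None):
    "shift of TCP (mm) and rotvec (deg) to get grasp point to g, tool down with yaw deg"
    s=s or ctrl.read_state()
    Rt=R.from_euler('xyz',[np.pi,0,np.radians(yaw)]); Rc=R.from_euler('xyz',s['orientation'])
    rv=np.degrees((Rt*Rc.inv()).as_rotvec()); t=np.array(g)+[0,0,.155]-s['tcp_pos']
    print('t',round(s['time_s'],2),'shift',(t*1e3).round(1),'turn',rv.round(2),'w',round(s['grip_width']*1e3,1),'F',s['contact_force'].round(1))
E
python3 - <<'E'
from h import *
need([.5997,-.2362,.12],84.43); need([.5997,-.2362,.067],84.43)
E
```

```text
t 2.5 shift [ 92.8  35.3 -48.6] turn [-0.09  0.38  0.25] w 84.8 F [ 0.1 -0.9  0. ]
t 2.5 shift [  92.8   35.3 -101.6] turn [-0.09  0.38  0.25] w 84.8 F [ 0.1 -0.9  0. ]
```

```bash
python3 -m pendant '[46,18,-24,-0.1,0.2,0.1,75,47,17,-24,0,0.2,0.1,75,0,0,0,0,0,0,75,0,0,0,0,0,0,75]' 30; python3 -c "
from h import *
need([.5997,-.2362,.067],84.43)"
```

```text
time_s: 3.0
tcp_pos: [0.6033, -0.2276, 0.2749]
orientation: [-3.141, -0.001, 1.482]
contact_force: [-0.5, -0.3, -0.0]
grip_width: 0.0747
t 3.0 shift [ -3.6  -8.6 -52.9] turn [-0.04 -0.01 -0.46] w 74.7 F [-0.5 -0.3 -0. ]
```

```bash
python3 -m pendant '[-3.6,-8.6,-10,0,0,-0.4,75,0,0,0,0,0,0,75]'; python3 -c "
from h import *
need([.5997,-.2362,.067],84.43)"
```

```text
time_s: 3.25
tcp_pos: [0.5986, -0.236, 0.2655]
orientation: [3.141, -0.0, 1.475]
contact_force: [-0.4, -0.4, -0.1]
grip_width: 0.0752
t 3.25 shift [  1.1  -0.2 -43.5] turn [ 0.    0.05 -0.08] w 75.2 F [-0.4 -0.4 -0.1]
```

```bash
python3 -m pendant '[1,0,-22,0,0,0,75,0,0,-20,0,0,0,75,0,0,0,0,0,0,75]'; python3 -c "
from h import *
need([.5997,-.2362,.067],84.43); snap('wrist','w3')"
```

```text
time_s: 3.62
tcp_pos: [0.5982, -0.2369, 0.2207]
orientation: [3.141, -0.0, 1.473]
contact_force: [-0.1, 0.4, 0.4]
grip_width: 0.075
t 3.62 shift [1.5 0.7 1.3] turn [-0.    0.04  0.05] w 75.0 F [-0.1  0.4  0.4]
```

View pics/w3.png

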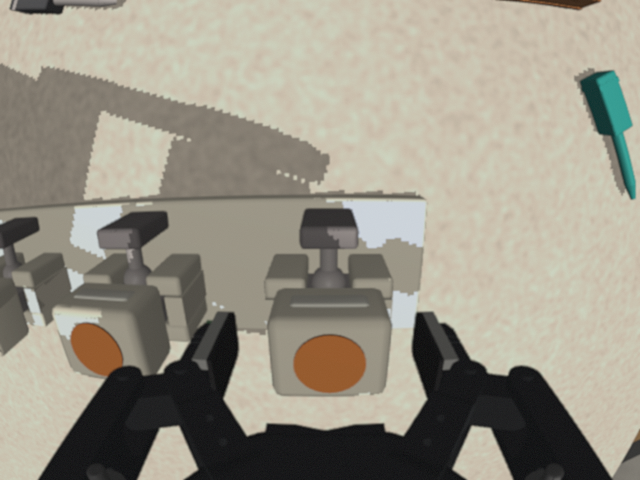

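```bash
python3 -m pendant '[1.5,0.5,0,0,0,0,60,0,0,0,0,0,0,30,0,0,0,0,0,0,30,0,0,0,0,0,0,30,0,0,0,0,0,0,30]' 50; python3 -c "
from h import *
need([.5997,-.2362,.067],84.43);
from disc import *
s,im=snap('wrist','w4')
for t in discs(im,s,.082): print(t)
import math
T=R.from_euler('xyz',s['orientation']).apply([0,0,.155-.015])+s['tcp_pos']; print(proj('wrist',T,s))"
```

```text
time_s: 4.3
tcp_pos: [0.6006, -0.2367, 0.2227]
orientation: [3.138, 0.001, 1.473]
contact_force: [0.3, 0.1, -1.4]
grip_width: 0.0434
t 4.3 shift [-0.9  0.5 -0.7] turn [0.1  0.17 0.02] w 43.4 F [ 0.3  0.1 -1.4]
[[324.36578807 363.86778821]]
```

View pics/w4.png

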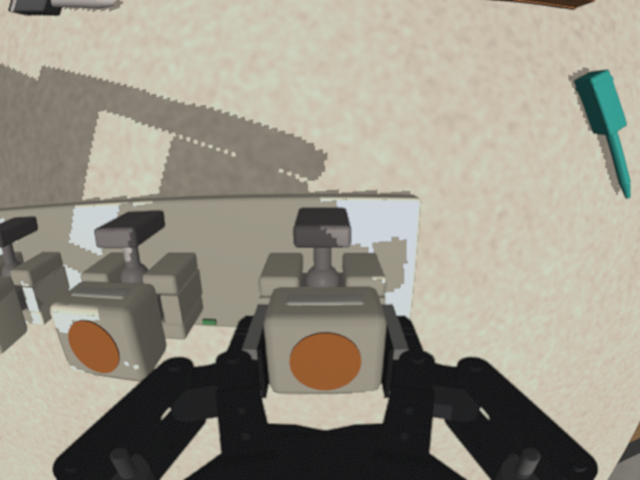

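```bash
python3 -c "
from h import *
s=ctrl.read_state();P=onz('wrist',(325,360.5),.082,s)[0];print(P,P-s['tcp_pos'])"
python3 -m pendant '[0,0,6,0,0,0,30,0,0,6,0,0,0,30,0,0,8,0,0,0,30,0,0,10,0,0,0,30,0,0,20,0,0,0,30,0,0,30,0,0,0,30,0,0,30,0,0,0,30,0,0,0,0,0,0,30]' 60; python3 -c "
from h import *
need([.6449,.2525,.067+.018+.055],83.24);
s,im=snap('wrist','w5')"
```

```text
[ 0.6013326  -0.23593761  0.082     ] [ 0.0007458   0.00075328 -0.14069326]
time_s: 5.35
tcp_pos: [0.6001, -0.2363, 0.343]
orientation: [3.135, 0.004, 1.474]
contact_force: [0.7, -0.2, -1.1]
grip_width: 0.0434
t 5.35 shift [ 44.8 488.8 -48. ] turn [ 0.25  0.35 -1.24] w 43.4 F [ 0.7 -0.2 -1.1]
```

View pics/w5.png

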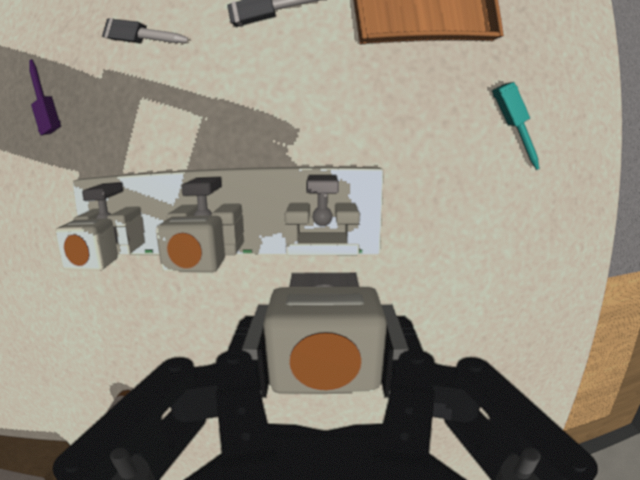

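```bash
python3 -m pendant '[5,58,0,0,0,-0.2,30,5,58,0,0,0,-0.2,30,5,58,0,0,0,-0.2,30,5,58,0,0,0,-0.2,30,5,58,0,0,0,-0.2,30,5,58,0,0,0,-0.2,30,5,58,0,0,0,0,30,5,40,0,0,0,0,30,0,0,0,0,0,0,30,0,0,0,0,0,0,30]' 60; python3 -c "
from h import *
need([.6449,.2525,.067+.018+.055],83.24);
s,im=snap('wrist','w6')"
```

```text
time_s: 6.65
tcp_pos: [0.6333, 0.2238, 0.3285]
orientation: [-3.122, 0.006, 1.451]
contact_force: [-0.7, -0.0, -1.9]
grip_width: 0.043
t 6.65 shift [ 11.6  28.7 -33.5] turn [ 0.21 -1.15  0.09] w 43.0 F [-0.7 -0.  -1.9]
```

View pics/w6.png

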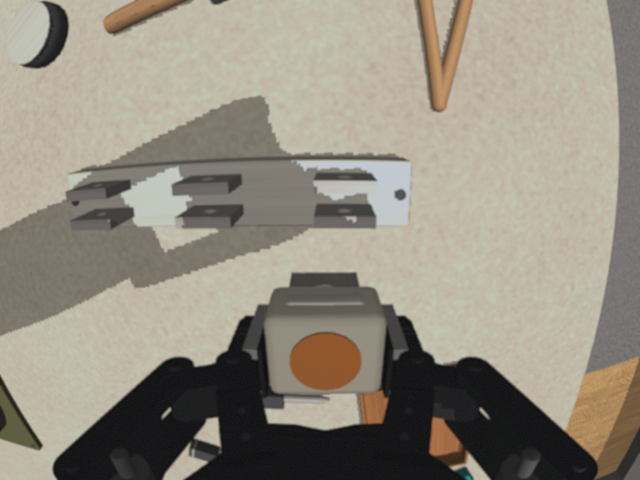

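```bash
python3 -m pendant '[11,28,-15,0.2,-1.2,0.1,30,0,0,0,0,0,0,30,0,0,0,0,0,0,30]' 60; python3 -c "
from h import *
need([.64415,.25175,.14],83.24);
s,im=snap('wrist','w7')"
```

```text
time_s: 7.08
tcp_pos: [0.6448, 0.2478, 0.313]
orientation: [3.142, 0.001, 1.447]
contact_force: [-0.4, 0.1, -1.8]
grip_width: 0.0431
t 7.08 shift [ -0.6   4.  -18. ] turn [ 0.07 -0.    0.31] w 43.1 F [-0.4  0.1 -1.8]
```

View pics/w7.png

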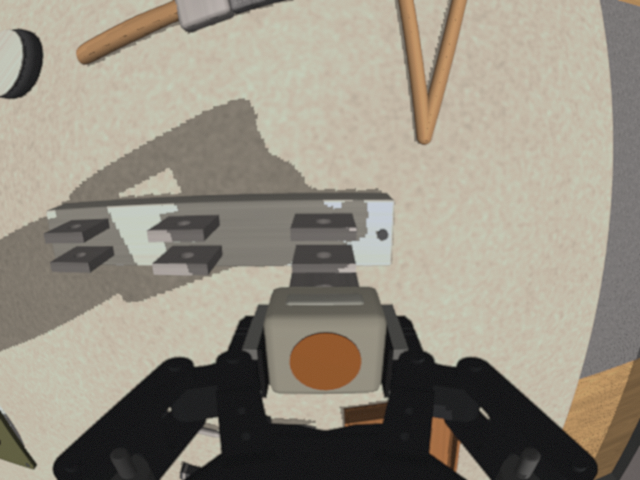

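```bash
python3 -m pendant '[-0.6,4,-18,0,0,0.3,30,0,0,0,0,0,0,30,0,0,0,0,0,0,30]' 60; python3 -c "
from h import *
need([.64415,.25175,.084],83.24);
s,im=snap('wrist','w8'); cv2.imwrite('pics/w8z.png',cv2.resize(im[180:400,200:450,::-1],None,fx=3,fy=2.7))"
```

```text
time_s: 7.5
tcp_pos: [0.644, 0.2503, 0.2939]
orientation: [-3.141, 0.001, 1.451]
contact_force: [0.6, -0.1, -1.2]
grip_width: 0.0432
t 7.5 shift [  0.2   1.5 -54.9] turn [ 0.08 -0.02  0.11] w 43.2 F [ 0.6 -0.1 -1.2]
```

View pics/w8z.png

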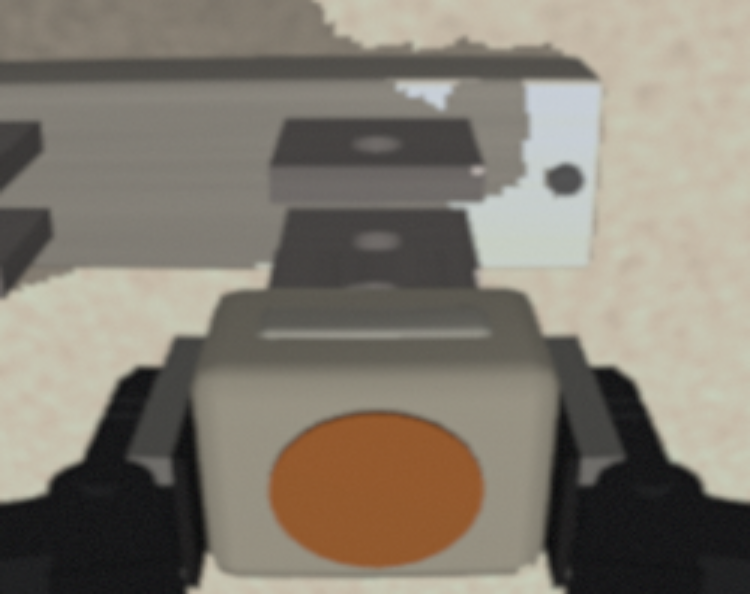

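```bash
python3 -m pendant '[0.2,1.5,-4,0,0,0.1,30,0,0,0,0,0,0,30]' 60; python3 -c "
from h import *
need([.64415,.25175,.084],83.24)"
```

```text
time_s: 7.8
tcp_pos: [0.644, 0.252, 0.2896]
orientation: [-3.141, 0.002, 1.453]
contact_force: [-0.3, 0.5, -1.3]
grip_width: 0.0433
t 7.8 shift [  0.1  -0.2 -50.6] turn [ 0.08 -0.04 -0.01] w 43.3 F [-0.3  0.5 -1.3]
```

```bash
python3 -m pendant '[0,0,-8,0,0,0,30,0,0,-6,0,0,0,30,0,0,-6,0,0,0,30,0,0,0,0,0,0,30]' 60; python3 -c "
from h import *
need([.64415,.25175,.084],83.24)
s,im=snap('wrist','w9'); cv2.imwrite('pics/w9z.png',cv2.resize(im[180:400,200:450,::-1],None,fx=3,fy=2.7))"
```

```text
time_s: 8.3
tcp_pos: [0.6439, 0.252, 0.2679]
orientation: [-3.141, 0.002, 1.453]
contact_force: [0.7, -0.5, -1.3]
grip_width: 0.0432
t 8.3 shift [  0.2  -0.3 -28.9] turn [ 0.1  -0.07 -0.02] w 43.2 F [ 0.7 -0.5 -1.3]
```

View pics/w9z.png

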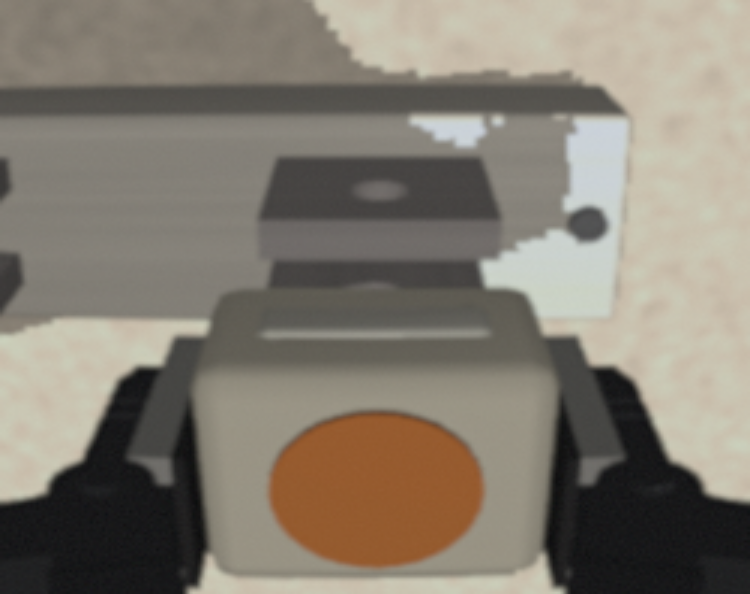

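```bash
python3 -m pendant '[0,0,-9,0,0,0,30,0,0,-7,0,0,0,30,0,0,-5,0,0,0,30,0,0,-3,0,0,0,30,0,0,0,0,0,0,30]' 60; python3 -c "
from h import *
need([.64415,.25175,.084],83.24)"
```

```text
time_s: 8.98
tcp_pos: [0.6441, 0.2521, 0.2428]
orientation: [-3.141, 0.001, 1.453]
contact_force: [0.3, 0.4, -1.0]
grip_width: 0.0432
t 8.97 shift [ 0.  -0.3 -3.8] turn [ 0.08 -0.02 -0.02] w 43.2 F [ 0.3  0.4 -1. ]
```

```bash
python3 -m pendant '[0,0,-2,0,0,0,30,0,0,-1,0,0,0,30,0,0,-1,0,0,0,30]' 60; python3 -c "
from h import *
need([.64415,.25175,.084],83.24)"
```

```text
time_s: 9.35
tcp_pos: [0.6446, 0.2522, 0.2406]
orientation: [3.141, 0.001, 1.453]
contact_force: [-3.0, -1.1, 4.8]
grip_width: 0.0433
t 9.35 shift [-0.4 -0.5 -1.6] turn [ 0.05  0.05 -0.02] w 43.3 F [-3.  -1.1  4.8]
```

```bash
python3 -m pendant '[-0.3,0,0.5,0,0,0,52,0,0,0,0,0,0,58,0,0,0,0,0,0,70,0,0,30,0,0,0,75,0,0,40,0,0,0,75,0,-20,30,0,0,0,75,0,0,0,0,0,0,75]' 60; python3 -c "
from h import *
need([.5055,-.2270,.12],84.43)
s,im=snap('wrist','w10')"
```

```text
time_s: 10.22
tcp_pos: [0.644, 0.232, 0.3427]
orientation: [3.14, 0.001, 1.454]
contact_force: [-0.7, -0.1, 0.2]
grip_width: 0.0749
t 10.22 shift [-138.5 -459.   -67.7] turn [0.04 0.08 1.15] w 74.9 F [-0.7 -0.1  0.2]
```

View pics/w10.png

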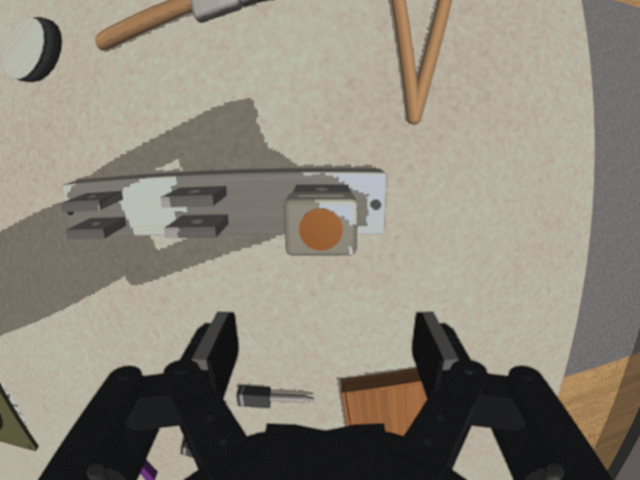

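```bash
python3 -m pendant '[-17,-56,0,0,0,0.1,75,-17,-56,0,0,0,0.2,75,-17,-56,0,0,0,0.2,75,-17,-56,0,0,0,0.2,75,-17,-56,0,0,0,0.2,75,-17,-56,0,0,0,0.2,75,-17,-56,0,0,0,0,75,-12,-30,-20,0,0,0,75,0,0,0,0,0,0,75,0,0,0,0,0,0,75]' 30; python3 -c "
from h import *
need([.5053,-.2270,.067],84.43)"
```

```text
time_s: 11.52
tcp_pos: [0.5035, -0.1946, 0.2988]
orientation: [-3.114, -0.005, 1.479]
contact_force: [0.3, 0.6, -0.5]
grip_width: 0.075
t 11.53 shift [  1.8 -32.4 -76.8] turn [-0.42 -1.53 -0.34] w 75.0 F [ 0.3  0.6 -0.5]
```

```bash
python3 -m pendant '[2,-32,-20,-0.4,-1.5,-0.3,75,0,0,0,0,0,0,75]' 30; python3 -c "
from h import *
need([.5053,-.2270,.067],84.43)"
```

```text
time_s: 11.78
tcp_pos: [0.507, -0.2244, 0.2784]
orientation: [3.141, -0.001, 1.478]
contact_force: [-0.1, 0.1, -0.1]
grip_width: 0.0751
t 11.78 shift [ -1.7  -2.6 -56.4] turn [-0.05  0.05 -0.27] w 75.1 F [-0.1  0.1 -0.1]
```

```bash
python3 -m pendant '[-1.7,-2.6,-18,0,0,-0.2,75,0,0,0,0,0,0,75]' 30; python3 -c "
from h import *
need([.5053,-.2270,.067],84.43)"
```

```text
time_s: 12.02
tcp_pos: [0.5061, -0.2249, 0.2597]
orientation: [3.141, -0.002, 1.478]
contact_force: [-0.3, -0.2, -0.1]
grip_width: 0.075
t 12.03 shift [ -0.8  -2.1 -37.7] turn [-0.09  0.06 -0.23] w 75.0 F [-0.3 -0.2 -0.1]
```

```bash
python3 -m pendant '[-0.8,-2,-19,0,0,-0.2,75,0,0,-19,0,0,0,75,0,0,0,0,0,0,75]' 30; python3 -c "
from h import *
need([.5053,-.2270,.067],84.43)"
```

```text
time_s: 12.4
tcp_pos: [0.5053, -0.2258, 0.2191]
orientation: [3.141, -0.002, 1.475]
contact_force: [-1.1, 0.9, -0.4]
grip_width: 0.075
t 12.4 shift [ 0.  -1.2  2.9] turn [-0.1   0.05 -0.1 ] w 75.0 F [-1.1  0.9 -0.4]
```

```bash
python3 -m pendant '[0,-1,3,0,0,-0.1,60,0,0,0,0,0,0,30,0,0,0,0,0,0,30,0,0,0,0,0,0,30,0,0,0,0,0,0,30]' 60; python3 -c "
from h import *
need([.5053,-.2270,.067],84.43)
s,im=snap('wrist','w11')"
```

```text
time_s: 13.02
tcp_pos: [0.5056, -0.2273, 0.2233]
orientation: [3.139, -0.001, 1.473]
contact_force: [-0.1, 0.5, -0.9]
grip_width: 0.0433
t 13.03 shift [-0.3  0.3 -1.3] turn [-0.05  0.13  0.03] w 43.3 F [-0.1  0.5 -0.9]
```

View pics/w11.png

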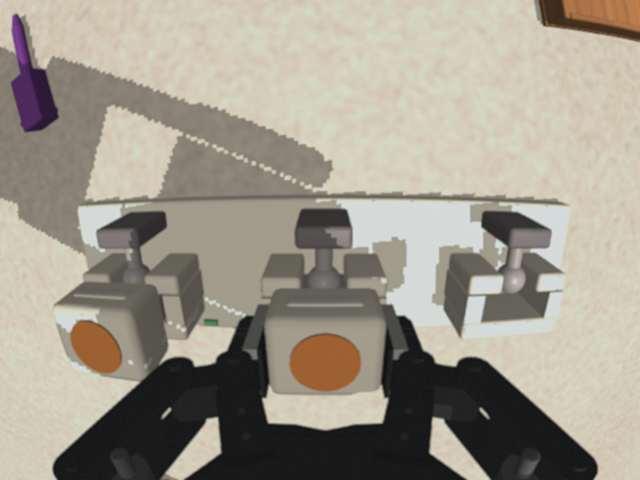

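```bash
python3 -m pendant '[0,0,6,0,0,0,30,0,0,6,0,0,0,30,0,0,8,0,0,0,30,0,0,10,0,0,0,30,0,0,20,0,0,0,30,0,0,30,0,0,0,30,0,0,30,0,0,0,30,0,0,0,0,0,0,30]' 60; python3 -c "
from h import *
need([.5498,.2629,.15],83.24)"
```

```text
time_s: 14.08
tcp_pos: [0.505, -0.2267, 0.3411]
orientation: [3.138, -0.0, 1.474]
contact_force: [-0.3, 0.1, -1.5]
grip_width: 0.0432
t 14.07 shift [ 44.8 489.6 -36.1] turn [ 0.    0.22 -1.23] w 43.2 F [-0.3  0.1 -1.5]
```

```bash
python3 -m pendant '[5,60,0,0,0,-0.2,30,5,60,0,0,0,-0.2,30,5,60,0,0,0,-0.2,30,5,60,0,0,0,-0.2,30,5,60,0,0,0,-0.2,30,5,60,0,0,0,-0.2,30,5,60,0,0,0,0,30,5,40,0,0,0,0,30,0,0,0,0,0,0,30,0,0,0,0,0,0,30]' 60; python3 -c "
from h import *
need([.5498,.2629,.142],83.24)"
```

```text
time_s: 15.32
tcp_pos: [0.5399, 0.2482, 0.3357]
orientation: [-3.134, 0.0, 1.451]
contact_force: [0.8, -0.1, -0.8]
grip_width: 0.0432
t 15.32 shift [  9.9  14.7 -38.7] turn [-0.04 -0.43  0.12] w 43.2 F [ 0.8 -0.1 -0.8]
```

```bash
python3 -m pendant '[10,14.7,-20,0,-0.4,0.1,30,0,0,0,0,0,0,30]' 60; python3 -c "
from h import *
need([.5498,.2629,.137],83.24)"
```

```text
time_s: 15.58
tcp_pos: [0.5499, 0.2606, 0.3149]
orientation: [-3.14, 0.001, 1.45]
contact_force: [-0.3, -0.3, -1.6]
grip_width: 0.0432
t 15.57 shift [ -0.1   2.3 -22.9] turn [ 0.02 -0.11  0.17] w 43.2 F [-0.3 -0.3 -1.6]
```

```bash
python3 -m pendant '[0,2.3,-22,0,-0.1,0.2,30,0,0,0,0,0,0,30,0,0,0,0,0,0,30]' 60; python3 -c "
from h import *
need([.5498,.2629,.0857],83.24)
s,im=snap('wrist','w12'); cv2.imwrite('pics/w12z.png',cv2.resize(im[180:400,200:450,::-1],None,fx=3,fy=2.7))"
```

```text
time_s: 15.95
tcp_pos: [0.5506, 0.2597, 0.2954]
orientation: [3.14, 0.0, 1.449]
contact_force: [0.6, 0.2, -1.1]
grip_width: 0.0432
t 15.95 shift [ -0.8   3.2 -54.7] turn [0.02 0.1  0.2 ] w 43.2 F [ 0.6  0.2 -1.1]
```

View pics/w12z.png

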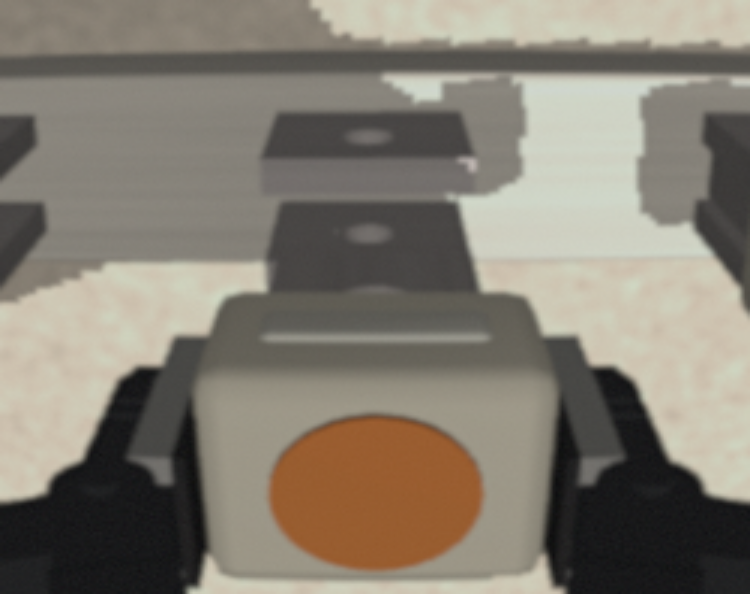

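```bash
python3 -m pendant '[-1,3.2,0,0,0.1,0.2,30,0,0,0,0,0,0,30]' 60; python3 -c "
from h import *
need([.5497,.2629,.0857],83.24)"
```

```text
time_s: 16.25
tcp_pos: [0.5498, 0.2629, 0.297]
orientation: [3.14, -0.001, 1.453]
contact_force: [-0.8, 1.1, -1.8]
grip_width: 0.0432
t 16.25 shift [ -0.1   0.  -56.3] turn [-0.02  0.11  0.01] w 43.2 F [-0.8  1.1 -1.8]
```

```bash
python3 -m pendant '[0,0,-12,0,0,0,30,0,0,-10,0,0,0,30,0,0,-6,0,0,0,30,0,0,0,0,0,0,30]' 60; python3 -c "
from h import *
need([.5497,.2629,.0857],83.24)
s,im=snap('wrist','w13'); cv2.imwrite('pics/w13z.png',cv2.resize(im[180:400,200:450,::-1],None,fx=3,fy=2.7))"
```

```text
time_s: 16.75
tcp_pos: [0.5494, 0.263, 0.2664]
orientation: [3.141, 0.0, 1.453]
contact_force: [-0.3, -0.8, -1.4]
grip_width: 0.0429
t 16.75 shift [  0.3  -0.1 -25.7] turn [ 0.01  0.04 -0.02] w 42.9 F [-0.3 -0.8 -1.4]
```

View pics/w13z.png

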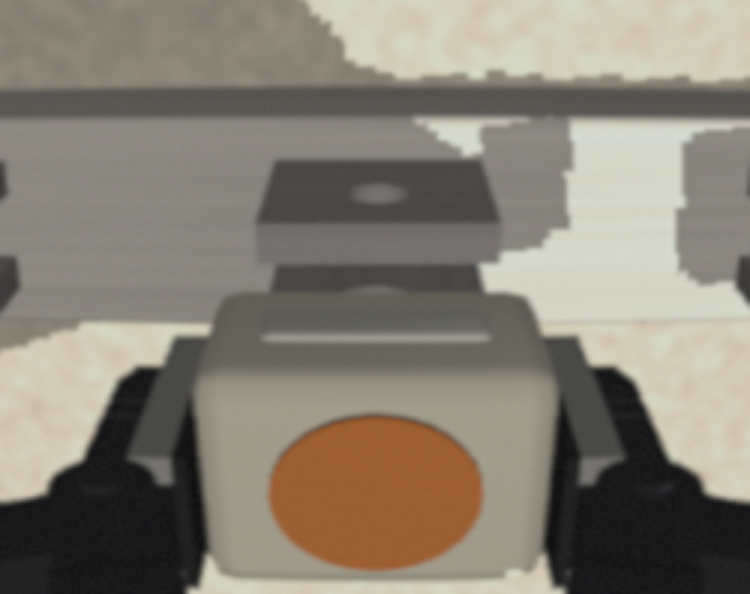

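Aligned (hole and eye both at column ~377) and entering the slot without force. Going down.

```bash
python3 -m pendant '[0.2,0,-9,0,0,0,30,0,0,-7,0,0,0,30,0,0,-5,0,0,0,30,0,0,-2,0,0,0,30,0,0,-1.5,0,0,0,30,0,0,-1,0,0,0,30]' 60; python3 -c "
from h import *
need([.5497,.2629,.0857],83.24)"
```

```text
time_s: 17.55
tcp_pos: [0.5501, 0.2632, 0.2407]
orientation: [3.14, -0.001, 1.453]
contact_force: [-2.7, -0.0, 5.4]
grip_width: 0.0433
t 17.55 shift [-0.4 -0.3 -0. ] turn [-0.02  0.11 -0.02] w 43.3 F [-2.7 -0.   5.4]
```

Seated (floor contact ~7 N at the expected height). Release and go for lamp A.

```bash
python3 -m pendant '[-0.3,0,0.5,0,0,0,52,0,0,0,0,0,0,58,0,0,0,0,0,0,70,0,0,30,0,0,0,70,0,0,40,0,0,0,75,-10,-40,30,0,0,0,75,-17,-58,0,0,0,0.2,75,-17,-58,0,0,0,0.2,75,-17,-58,0,0,0,0.2,75,-17,-58,0,0,0,0.2,75,-17,-58,0,0,0,0.2,75,-17,-58,0,0,0,0,75,-17,-58,0,0,0,0,75,0,0,0,0,0,0,75,0,0,0,0,0,0,75]' 30; python3 -c "
from h import *
need([.4114,-.2179,.067],84.43)"
```

```text
time_s: 19.42
tcp_pos: [0.4145, -0.1948, 0.3488]
orientation: [3.126, 0.001, 1.473]
contact_force: [-0.5, -0.2, 0.3]
grip_width: 0.075
t 19.43 shift [  -3.1  -23.1 -126.8] turn [0.17 0.91 0.06] w 75.0 F [-0.5 -0.2  0.3]
```

```bash
python3 -m pendant '[-3,-23,-50,0.2,0.9,0,75,0,0,-25,0,0,0,75,0,0,0,0,0,0,75,0,0,0,0,0,0,75]' 30; python3 -c "
from h import *
need([.4114,-.2179,.067],84.43)"
```

```text
time_s: 19.92
tcp_pos: [0.4142, -0.2139, 0.2743]
orientation: [3.138, 0.001, 1.482]
contact_force: [0.5, 0.9, 0.7]
grip_width: 0.075
t 19.93 shift [ -2.8  -4.  -52.3] turn [ 0.06  0.21 -0.46] w 75.0 F [0.5 0.9 0.7]
```

```bash
python3 -m pendant '[-2.8,-4,-15,0,0.2,-0.4,75,0,0,0,0,0,0,75]' 30; python3 -c "
from h import *
need([.4114,-.2179,.067],84.43)"
```

```text
time_s: 20.18
tcp_pos: [0.4122, -0.2175, 0.2603]
orientation: [3.138, 0.003, 1.476]
contact_force: [1.3, 0.4, 0.4]
grip_width: 0.0751
t 20.18 shift [ -0.8  -0.4 -38.3] turn [ 0.18  0.16 -0.16] w 75.1 F [1.3 0.4 0.4]
```

```bash
python3 -m pendant '[-0.8,-0.4,-19,0.1,0.1,-0.1,75,0,0,-17,0,0,0,75,0,0,0,0,0,0,75,0,0,0,0,0,0,55,0,0,0,0,0,0,30,0,0,0,0,0,0,30,0,0,0,0,0,0,30,0,0,0,0,0,0,30]' 60; python3 -c "
from h import *
need([.4114,-.2179,.067],84.43)
s,im=snap('wrist','w14')"
```

```text
time_s: 21.18
tcp_pos: [0.4113, -0.2184, 0.2232]
orientation: [3.139, 0.003, 1.474]
contact_force: [-0.6, -0.3, -2.6]
grip_width: 0.0432
t 21.18 shift [ 0.1  0.5 -1.2] turn [ 0.16  0.15 -0.01] w 43.2 F [-0.6 -0.3 -2.6]
```

View pics/w14.png

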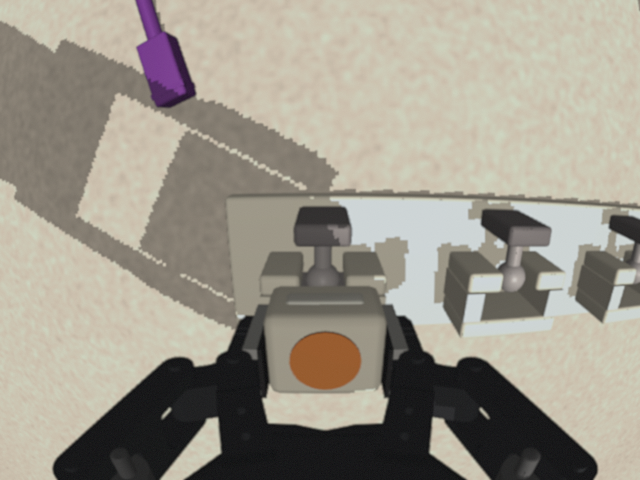

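```bash
python3 -m pendant '[0,0,6,0,0,0,30,0,0,6,0,0,0,30,0,0,8,0,0,0,30,0,0,10,0,0,0,30,0,0,20,0,0,0,30,0,0,30,0,0,0,30,0,0,30,0,0,0,30,5,60,0,0,0,-0.2,30,5,60,0,0,0,-0.2,30,5,60,0,0,0,-0.2,30,5,60,0,0,0,-0.2,30,5,60,0,0,0,-0.2,30,5,60,0,0,0,-0.2,30,5,60,0,0,0,0,30,5,40,0,0,0,0,30,0,0,0,0,0,0,30,0,0,0,0,0,0,30]' 60; python3 -c "
from h import *
need([.4555,.2741,.142],83.24)"
```

```text
time_s: 23.35
tcp_pos: [0.449, 0.2589, 0.3612]
orientation: [3.116, -0.011, 1.452]
contact_force: [0.5, 0.5, -1.1]
grip_width: 0.0432
t 23.35 shift [  6.5  15.2 -64.2] turn [-0.43  1.5   0.04] w 43.2 F [ 0.5  0.5 -1.1]
```

```bash
python3 -m pendant '[6.5,15,-45,-0.4,1.5,0,30,0,0,0,0,0,0,30,0,0,0,0,0,0,30]' 60; python3 -c "
from h import *
need([.4555,.2741,.137],83.24)"
```

```text
time_s: 23.72
tcp_pos: [0.4566, 0.2718, 0.3197]
orientation: [3.138, -0.003, 1.448]
contact_force: [-0.7, 0.1, -1.0]
grip_width: 0.0431
t 23.73 shift [ -1.1   2.3 -27.7] turn [-0.15  0.24  0.26] w 43.1 F [-0.7  0.1 -1. ]
```

```bash
python3 -m pendant '[-1.1,2.3,-26,-0.1,0.2,0.3,30,0,0,0,0,0,0,30,0,0,0,0,0,0,30]' 60; python3 -c "
from h import *
need([.4555,.2741,.0857],83.24)
s,im=snap('wrist','w15'); cv2.imwrite('pics/w15z.png',cv2.resize(im[180:400,200:450,::-1],None,fx=3,fy=2.7))"
```

```text
time_s: 24.1
tcp_pos: [0.4571, 0.2727, 0.2998]
orientation: [3.133, -0.005, 1.451]
contact_force: [-0.1, 0.5, -1.1]
grip_width: 0.0433
t 24.1 shift [ -1.6   1.4 -59.1] turn [-0.25  0.52  0.12] w 43.3 F [-0.1  0.5 -1.1]
```

View pics/w15z.png

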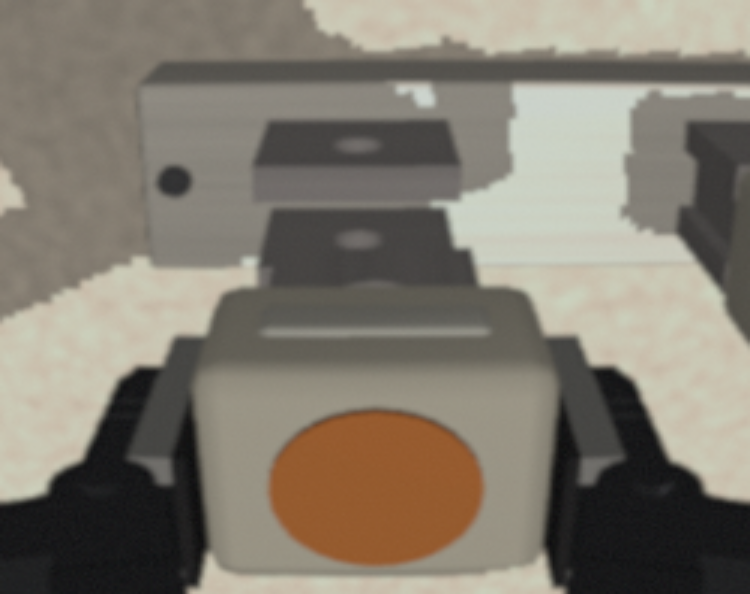

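```bash
python3 -m pendant '[-1.6,1.4,-4,-0.2,0.5,0.1,30,0,0,0,0,0,0,30]' 60; python3 -c "
from h import *
need([.4555,.2741,.0857],83.24)"
python3 -m pendant '[0,0,0,0,0,0,30]'; python3 -c "
from h import *
need([.4555,.2741,.0857],83.24)"
```

```text
time_s: 24.4
tcp_pos: [0.4557, 0.2742, 0.2973]
orientation: [3.14, -0.002, 1.452]
contact_force: [0.1, 0.2, -1.4]
grip_width: 0.0432
t 24.4 shift [ -0.2  -0.1 -56.6] turn [-0.1   0.12  0.03] w 43.2 F [ 0.1  0.2 -1.4]
time_s: 24.52
tcp_pos: [0.4557, 0.2743, 0.2976]
orientation: [3.139, -0.002, 1.452]
contact_force: [0.4, -0.6, -1.7]
grip_width: 0.0429
t 24.52 shift [ -0.2  -0.2 -56.9] turn [-0.11  0.14  0.02] w 42.9 F [ 0.4 -0.6 -1.7]
```

```bash
python3 -m pendant '[-0.2,0,-12,-0.1,0.2,0,30,0,0,-10,0,0,0,30,0,0,-6,0,0,0,30,0,0,0,0,0,0,30]' 60; python3 -c "
from h import *
need([.4555,.2741,.0857],83.24)
s,im=snap('wrist','w16'); cv2.imwrite('pics/w16z.png',cv2.resize(im[180:400,200:450,::-1],None,fx=3,fy=2.7))"
```

```text
time_s: 25.02
tcp_pos: [0.4551, 0.2741, 0.2664]
orientation: [-3.138, 0.001, 1.453]
contact_force: [1.0, -0.3, -1.0]
grip_width: 0.043
t 25.02 shift [  0.4  -0.  -25.7] turn [ 0.06 -0.19  0.01] w 43.0 F [ 1.  -0.3 -1. ]
```

View pics/w16z.png

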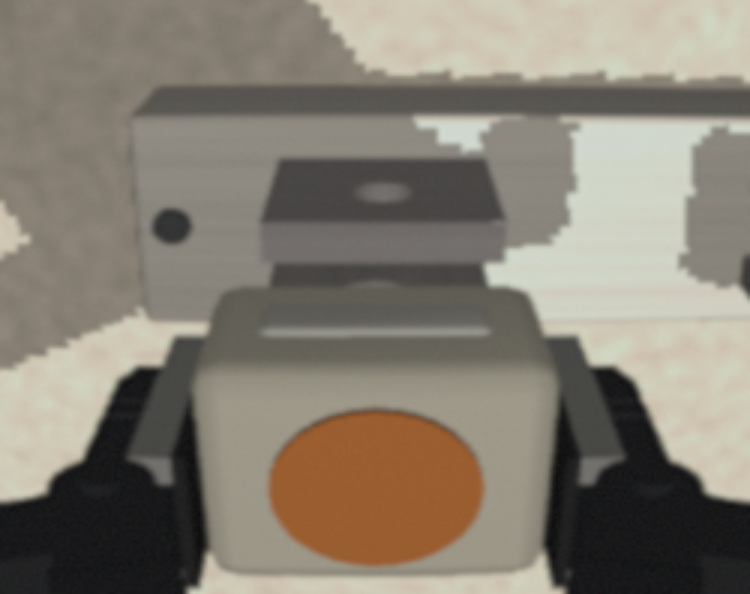

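```bash
python3 -m pendant '[0.4,0,-9,0,-0.2,0,30,0,0,-7,0,0,0,30,0,0,-5,0,0,0,30,0,0,-2,0,0,0,30,0,0,-1.5,0,0,0,30,0,0,-1,0,0,0,30]' 60; python3 -c "
from h import *
need([.4555,.2741,.0857],83.24)"
```

```text
time_s: 25.82
tcp_pos: [0.456, 0.2744, 0.2407]
orientation: [3.14, 0.0, 1.453]
contact_force: [-3.9, -1.4, 6.2]
grip_width: 0.043
t 25.82 shift [-0.5 -0.3 -0. ] turn [0.02 0.1  0.02] w 43.0 F [-3.9 -1.4  6.2]
```

```bash
python3 -m pendant '[-0.4,0,0.5,0,0,0,52,0,0,0,0,0,0,58,0,0,0,0,0,0,70,0,0,30,0,0,0,70,0,0,40,0,0,0,75,0,-35,30,0,0,0,75,0,0,0,0,0,0,75]' 30; python3 -c "
from h import *
need([.43,0,.165],-10)
s,im=snap('wrist','w17')
print(s['tcp_pos'].tolist(),s['orientation'].tolist())
from disc import *
for t in discs(im,s,.10): print(t)"
```

```text
time_s: 26.7
tcp_pos: [0.4555, 0.2388, 0.3447]
orientation: [3.138, -0.001, 1.453]
contact_force: [0.2, -0.5, -1.1]
grip_width: 0.0749
t 26.7 shift [ -25.5 -238.8  -24.7] turn [  0.17   0.18 -93.28] w 74.9 F [ 0.2 -0.5 -1.1]
[0.45553392009244165, 0.23882290605696893, 0.3446843113772095] [3.1378532758807793, -0.0006306980238073301, 1.4534573980170347]
(array([316.54610436, 203.26804861]), np.int32(1399), array([0.45600622, 0.27496698, 0.1       ]))
(array([470.31550317, 206.94741614]), np.int32(1103), array([0.55018679, 0.26282023, 0.1       ]))
(array([585.45482866, 210.61214953]), np.int32(642), array([0.64389291, 0.25256307, 0.1       ]))
```

View pics/w17.png

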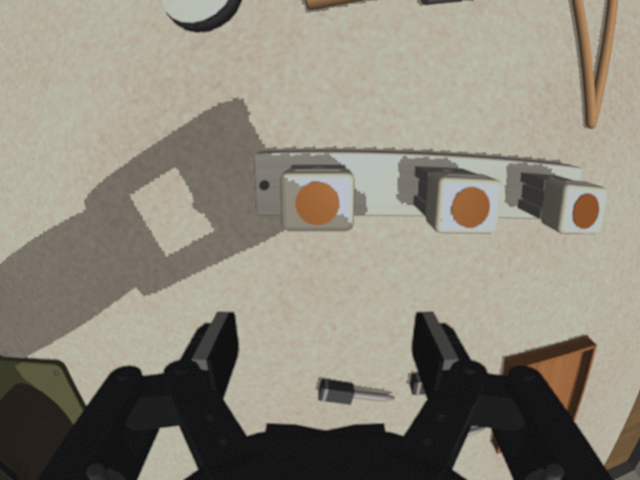

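```bash
python3 -m pendant '[-2,-26,-2,0,0,-10.3,75,-2,-26,-2,0,0,-10.3,75,-2,-26,-2,0,0,-10.3,75,-2,-26,-2,0,0,-10.3,75,-2,-26,-2,0,0,-10.3,75,-2,-26,-2,0,0,-10.3,75,-2,-26,-2,0,0,-10.3,75,-2,-26,-2,0,0,-10.3,75,-5,-26,-2,0,0,-10.3,75,0,0,0,0,0,0,75,0,0,0,0,0,0,75]' 30; python3 -c "
from h import *
need([.43,0,.165],-10)
s,im=snap('wrist','w18')
print(s['tcp_pos'].tolist(),s['orientation'].tolist())"
```

```text
time_s: 28.12
tcp_pos: [0.4299, 0.0043, 0.308]
orientation: [-3.133, 0.022, -0.208]
contact_force: [-0.3, -0.3, 0.2]
grip_width: 0.0748
t 28.12 shift [ 0.1 -4.3 12. ] turn [-0.74 -1.13  1.94] w 74.8 F [-0.3 -0.3  0.2]
[0.4299075289623888, 0.004339082478850454, 0.3079615631283907] [-3.1326377381124066, 0.021874160931451447, -0.20821437218360894]
```

View pics/w18.png

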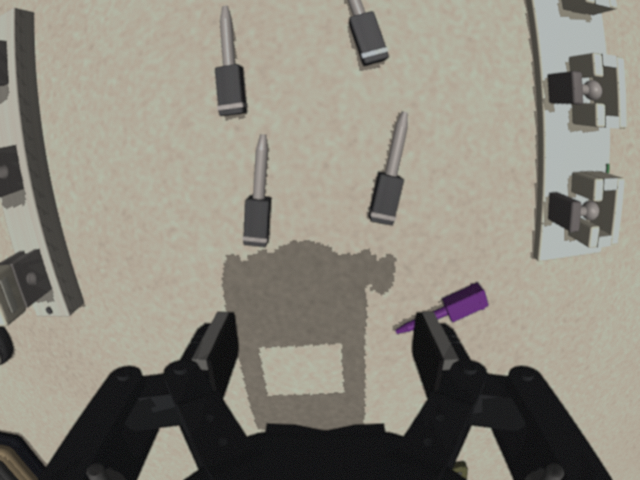

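```bash
python3 - <<'E'
from h import *
im=cv2.imread('pics/w18.png')
a=cv2.resize(im[125:255,220:320],None,fx=4.4,fy=4.4,interpolation=2)
b=cv2.resize(im[105:235,350:430],None,fx=4.4,fy=4.4,interpolation=2)
cv2.imwrite('pics/w18z.png',np.hstack([a,b[:a.shape[0]]]))
E
```

```text
(no output)
```

View pics/w18z.png

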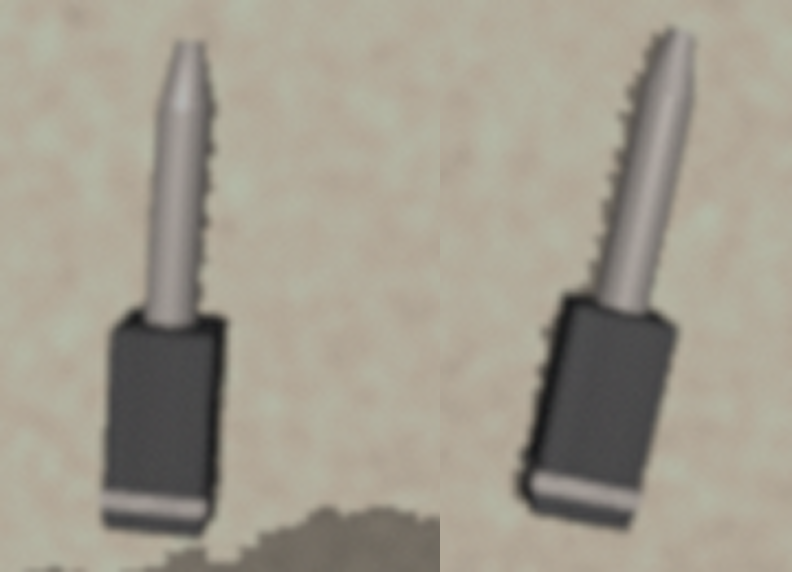

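```bash
cat > pin.py <<'E'
from h import *
def pinpose(s,fl,fr,bl,br,tip=None):
    P=onz('wrist',[fl,fr,bl,br],.018,s)[:,:2]
    f=(P[0]+P[1])/2;b=(P[2]+P[3])/2;d=f-b
    print('shoulder',f.round(4),'len',np.linalg.norm(d).round(4),'w',np.linalg.norm(P[0]-P[1]).round(4),np.linalg.norm(P[2]-P[3]).round(4),'phi',np.degrees(np.arctan2(d[1],d[0])).round(1))
    if tip is not None:
        t=onz('wrist',tip,.009,s)[0,:2]; e=t-f; print('  tip dist',np.linalg.norm(e).round(4),'phi',np.degrees(np.arctan2(e[1],e[0])).round(1))
        d=e/np.linalg.norm(e)
    else: d=d/np.linalg.norm(d)
    g=f-d*.020; print('  grasp',g.round(4))
E
python3 - <<'E'
from pin import *
s=dict(tcp_pos=np.array([0.4299075289623888, 0.004339082478850454, 0.3079615631283907]),orientation=np.array( [-3.1326377381124066, 0.021874160931451447, -0.20821437218360894]))
A=np.array([(112,328),(215,328),(102,522),(205,530),(192,40)])/4.4+[220,125]
B=(np.array([(570,298),(676,330),(530,508),(630,525),(680,33)])-[440,0])/4.4+[350,105]
pinpose(s,*A);pinpose(s,*B)
E
```

```text
shoulder [0.4641 0.0481] len 0.0344 w 0.0172 0.0178 phi -18.0
  tip dist 0.0464 phi -17.9
  grasp [0.4451 0.0543]
shoulder [ 0.4609 -0.0488] len 0.0343 w 0.0181 0.0171 phi -21.4
  tip dist 0.0464 phi -23.8
  grasp [ 0.4426 -0.0407]
```

```bash
python3 -c "
from h import *
need([.4451,.0543,.06],-18)"
```

```text
t 28.18 shift [ 15.2  49.8 -93. ] turn [-0.81 -1.09 -6.08] w 74.8 F [ 0.1  0.  -1.2]
```

```bash
python3 -m pendant '[8,25,-45,-0.4,-0.5,-3,50,7,25,-45,-0.4,-0.5,-3,50,0,0,0,0,0,0,50,0,0,0,0,0,0,50]' 30; python3 -c "
from h import *
need([.4451,.0543,.021],-18)"
```

```text
time_s: 28.68
tcp_pos: [0.4465, 0.0584, 0.2181]
orientation: [-3.141, -0.004, -0.307]
contact_force: [-0.6, 0.5, 0.2]
grip_width: 0.0497
t 28.68 shift [ -1.4  -4.1 -42.1] turn [ 0.04  0.23 -0.42] w 49.7 F [-0.6  0.5  0.2]
```

```bash
python3 -m pendant '[-1.4,-4,-10,0,0.2,-0.4,50,0,0,0,0,0,0,50]' 30; python3 -c "
from h import *
need([.4451,.0543,.021],-18)
s,im=snap('wrist','w19')
cv2.imwrite('pics/w19z.png',cv2.resize(im[150:450,150:500,::-1],None,fx=2,fy=2))
print(s['tcp_pos'].tolist(),s['orientation'].tolist())"
```

```text
time_s: 28.92
tcp_pos: [0.446, 0.0537, 0.21]
orientation: [-3.141, -0.005, -0.314]
contact_force: [-0.2, 0.2, -0.8]
grip_width: 0.0501
t 28.93 shift [ -0.9   0.6 -34. ] turn [ 0.05  0.28 -0.02] w 50.1 F [-0.2  0.2 -0.8]
[0.44598044261783976, 0.05368672795286765, 0.2100352865995352] [-3.1408992977535086, -0.004876133592255805, -0.31380048822659745]
```

View pics/w19z.png

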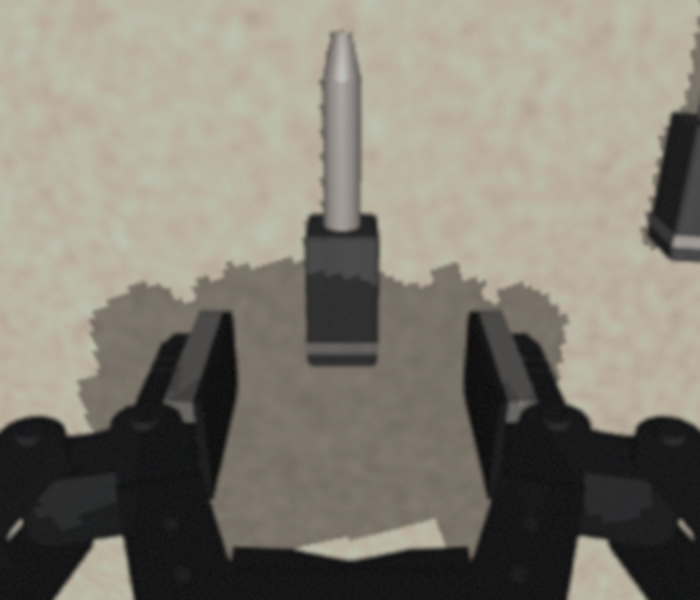

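```bash
python3 -m pendant '[-0.9,1,-18,0,0.3,0,50,0,0,-14,0,0,0,50,0,0,0,0,0,0,50]' 30; python3 -c "
from h import *
need([.4451,.0543,.021],-18)"
```

```text
time_s: 29.35
tcp_pos: [0.4455, 0.0542, 0.1772]
orientation: [3.142, -0.002, -0.315]
contact_force: [-0.0, 0.6, -0.6]
grip_width: 0.0503
t 29.35 shift [-0.4  0.1 -1.2] turn [0.04 0.13 0.04] w 50.3 F [-0.   0.6 -0.6]
```

```bash
python3 -m pendant '[0,0,-1,0,0.1,0,25,0,0,0,0,0,0,5,0,0,0,0,0,0,5,0,0,0,0,0,0,5]' 60; python3 -c "
from h import *
need([.4451,.0543,.021],-18)"
```

```text
time_s: 29.85
tcp_pos: [0.4459, 0.0542, 0.1766]
orientation: [3.141, -0.001, -0.315]
contact_force: [-0.7, 0.1, -0.8]
grip_width: 0.0162
t 29.85 shift [-0.8  0.1 -0.6] turn [0.05 0.04 0.03] w 16.2 F [-0.7  0.1 -0.8]
```

```bash
python3 -m pendant '[0,0,20,0,0,0,5,0,0,40,0,0,0,5,0,0,40,0,0,0,5,0,0,0,0,0,0,5]' 60; python3 -c "
from h import *
need([.4451,.0543,.021],-18)
s,im=snap('wrist','w20')
cv2.imwrite('pics/w20z.png',cv2.resize(im[150:450,150:500,::-1],None,fx=2,fy=2))
snap('scene','s20')
print(s['tcp_pos'].tolist(),s['orientation'].tolist())"
```

```text
time_s: 30.35
tcp_pos: [0.4448, 0.0543, 0.2787]
orientation: [3.141, 0.001, -0.315]
contact_force: [-0.0, 0.2, -1.5]
grip_width: 0.0163
t 30.35 shift [   0.3    0.  -102.7] turn [ 0.05 -0.05  0.02] w 16.3 F [-0.   0.2 -1.5]
[0.4448465429570501, 0.05428554400435594, 0.2787172852178322] [3.1405423807769117, 0.0006440134963237032, -0.31458661879352423]
```

View pics/w20z.png

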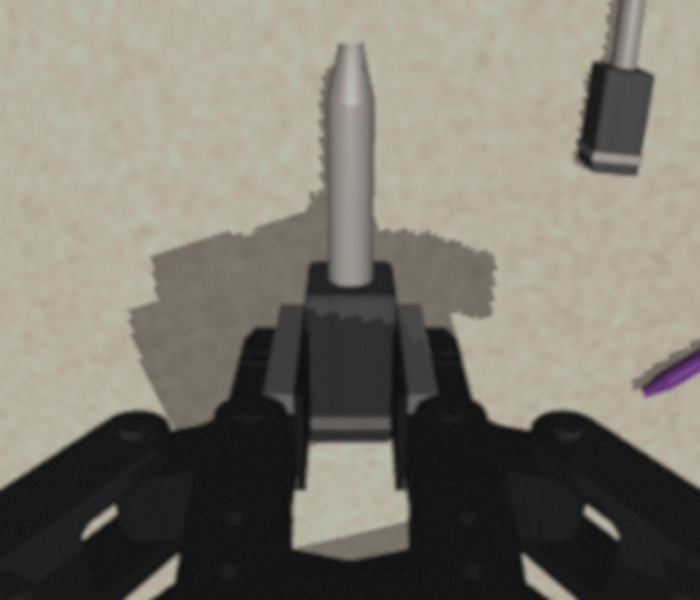

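```bash
python3 - <<'E'
from h import *
s=ctrl.read_state(); Rr=R.from_euler('xyz',s['orientation'])
for nm,p in [('tip67',[.067,0,.1676]),('sh-top20',[.020,0,.1586]),('back',[-.016,0,.1586])]:
    print(nm,proj('wrist',Rr.apply(p)+s['tcp_pos'],s))
# solve for x in tool
from scipy.optimize import brentq
for row,z in[(171.5,.1676),(298.5,.1586),(150+440/2,.1586)]:
    print(brentq(lambda x:proj('wrist',Rr.apply([x,0,z])+s['tcp_pos'],s)[0,1]-row,-.05,.1))
E
```

```text
tip67 [[321.62339383 168.73056132]]
sh-top20 [[321.79116548 296.00318169]]
back [[322.14339563 370.7556315 ]]
0.06596884045856906
0.018930272781350316
-0.015584651128547981
```

```bash
python3 - <<'E'
from h import *
for i in range(2): print(ctrl.calibration('wrist'))
s=ctrl.read_state(); print(s['tcp_pos'],s['orientation'])
Rr=R.from_euler('xyz',s['orientation']); print(proj('wrist',Rr.apply([0,0,.155])+s['tcp_pos'],s))
s=ctrl.read_state(); print(s['tcp_pos'],s['orientation'])
E
```

```text
{'vfov': 65.70646984690485, 'cx': 324.8166205200763, 'cy': 246.3940255185114, 'tool_from_camera': array([[-3.97456026e-04,  9.46938020e-01,  3.21415973e-01,
         8.31953804e-02],
       [ 9.99999909e-01,  3.25792587e-04,  2.76746054e-04,
         1.19889898e-03],
       [ 1.57346419e-04,  3.21416053e-01, -9.46938063e-01,
         3.12752789e-02],
       [ 0.00000000e+00,  0.00000000e+00,  0.00000000e+00,
         1.00000000e+00]])}
{'vfov': 65.70646984690485, 'cx': 324.8166205200763, 'cy': 246.3940255185114, 'tool_from_camera': array([[-3.97456026e-04,  9.46938020e-01,  3.21415973e-01,
         8.31953804e-02],
       [ 9.99999909e-01,  3.25792587e-04,  2.76746054e-04,
         1.19889898e-03],
       [ 1.57346419e-04,  3.21416053e-01, -9.46938063e-01,
         3.12752789e-02],
       [ 0.00000000e+00,  0.00000000e+00,  0.00000000e+00,
         1.00000000e+00]])}
[0.44333205 0.05426601 0.27488786] [ 3.13824479  0.0076351  -0.3146459 ]
[[321.92548798 344.78773059]]
[0.44333205 0.05426601 0.27488786] [ 3.13824479  0.0076351  -0.3146459 ]
```

```bash
for i in 1 2; do python3 - <<'E'
from h import *
print(ctrl.calibration('wrist')['tool_from_camera'][:3,3], ctrl.calibration('top')['T'][:3,3])
s=ctrl.read_state(); print(s['time_s'],s['tcp_pos'],s['orientation'])
E
done
```

```text
[0.08319538 0.0011989  0.03127528] [ 0.37645896 -0.01507367  1.20955412]
30.45 [0.44333205 0.05426601 0.27488786] [ 3.13824479  0.0076351  -0.3146459 ]
[0.08319538 0.0011989  0.03127528] [ 0.37645896 -0.01507367  1.20955412]
30.45 [0.44333205 0.05426601 0.27488786] [ 3.13824479  0.0076351  -0.3146459 ]
```

```bash
python3 -m pendant '[0,12,0,0,-0.4,10.2,5,0,12,0,0,0,10.2,5,0,12,0,0,0,10.2,5,0,12,0,0,0,10.2,5,0,12,0,0,0,10.2,5,0,12,0,0,0,10.2,5,0,12,0,0,0,10.2,5,0,12,0,0,0,10.2,5,0,12,0,0,0,10.2,5,0,10,0,0,0,9,5,0,0,0,0,0,0,5,0,0,0,0,0,0,5]' 60; python3 -c "
from h import *
need([.4449,.1747,.0646],83.24)"
```

```text
time_s: 31.95
tcp_pos: [0.4333, 0.1738, 0.2482]
orientation: [-3.117, 0.034, 1.5]
contact_force: [0.2, 0.1, -0.5]
grip_width: 0.0163
t 31.95 shift [ 11.6   0.9 -28.6] turn [ 1.81 -1.56 -2.66] w 16.3 F [ 0.2  0.1 -0.5]
```

```bash
python3 -m pendant '[11.6,1,-15,1.8,-1.6,-2.7,5,0,0,0,0,0,0,5]' 60; python3 -c "
from h import *
need([.4449,.1747,.0646],83.24)"; python3 -m pendant '[0,0,0,0,0,0,5]' 60; python3 -c "
from h import *
need([.4449,.1747,.0646],83.24)
print(ctrl.calibration('wrist')['tool_from_camera'][:3,3])"
```

```text
time_s: 32.2
tcp_pos: [0.4446, 0.174, 0.2318]
orientation: [-3.141, 0.0, 1.447]
contact_force: [-0.0, 0.5, -0.2]
grip_width: 0.0162
t 32.2 shift [  0.3   0.7 -12.2] turn [ 0.02 -0.06  0.33] w 16.2 F [-0.   0.5 -0.2]
time_s: 32.33
tcp_pos: [0.4445, 0.1738, 0.232]
orientation: [-3.14, 0.001, 1.447]
contact_force: [-0.9, 0.8, -0.9]
grip_width: 0.0161
t 32.33 shift [  0.4   0.9 -12.4] turn [ 0.05 -0.1   0.36] w 16.1 F [-0.9  0.8 -0.9]
[0.08141996 0.00026367 0.03127601]
```

```bash
cat >> h.py <<'E'
H={'A':(.4555,.2741),'B':(.5497,.2629),'C':(.64415,.25175)}
YR=np.array([np.sin(np.radians(6.76)),np.cos(np.radians(6.76))])
def line(k,zt,s=None):
    "lateral (x along rail) error, depth d behind hole of grasp pt, z error, tilt/yaw fix"
    s=s or ctrl.read_state(); v=(s['tcp_pos'][:2]-H[k]); xr=np.array([YR[1],-YR[0]])
    rv=np.degrees((R.from_euler('xyz',[np.pi,0,np.radians(83.24)])*R.from_euler('xyz',s['orientation']).inv()).as_rotvec())
    lat=v@xr; print('t',round(s['time_s'],2),'lat',round(lat*1e3,2),'d',round(-v@YR*1e3,1),'zerr',round((s['tcp_pos'][2]-zt)*1e3,2),'fix xy',(-lat*xr*1e3).round(2),'turn',rv.round(2),'F',s['contact_force'].round(1),'w',round(s['grip_width']*1e3,1))
E
python3 -c "
from h import *
line('A',.2196)"
```

```text
t 32.33 lat 0.87 d 100.9 zerr 12.37 fix xy [-0.86  0.1 ] turn [ 0.05 -0.1   0.36] F [-0.9  0.8 -0.9] w 16.1
```

```bash
python3 -m pendant '[0.1,8,-12,0,-0.1,0.4,5,0,0,0,0,0,0,5]' 60; python3 -c "
from h import *
line('A',.2196)
s,im=snap('wrist','w21')
snap('scene','s21')"
```

```text
time_s: 32.58
tcp_pos: [0.4444, 0.1821, 0.2197]
orientation: [3.141, 0.001, 1.454]
contact_force: [-0.0, 0.2, -0.9]
grip_width: 0.0165
t 32.58 lat -0.23 d 92.7 zerr 0.11 fix xy [ 0.23 -0.03] turn [ 0.05  0.02 -0.05] F [-0.   0.2 -0.9] w 16.5
```

View pics/w21.png

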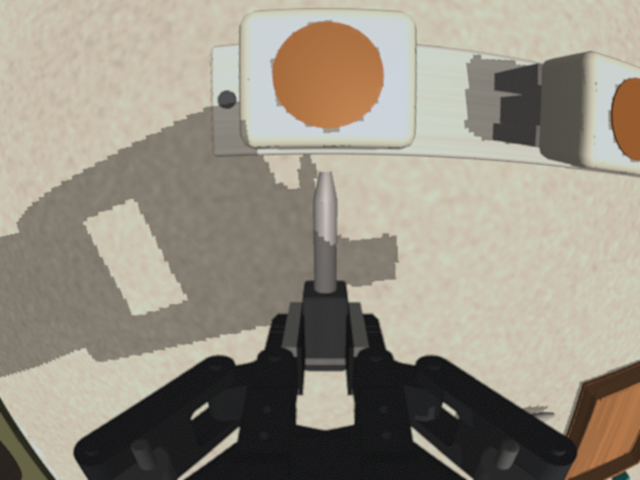

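```bash
python3 -m pendant '[1,7,0,0,0,0,5,1,7,0,0,0,0,5,0,0,0,0,0,0,5]' 60; python3 -c "
from h import *
line('A',.2196)"
```

```text
time_s: 33.05
tcp_pos: [0.4474, 0.1973, 0.2215]
orientation: [3.138, -0.0, 1.454]
contact_force: [-0.2, 0.1, 0.0]
grip_width: 0.0165
t 33.05 lat 0.98 d 77.2 zerr 1.92 fix xy [-0.97  0.12] turn [ 0.    0.21 -0.04] F [-0.2  0.1  0. ] w 16.5
```

```bash
python3 -m pendant '[-0.9,0.1,-1.9,0,0.2,0,5,0,0,0,0,0,0,5]' 60; python3 -c "
from h import *
line('A',.2196)"
```

```text
time_s: 33.3
tcp_pos: [0.4464, 0.1975, 0.2195]
orientation: [-3.142, 0.0, 1.454]
contact_force: [0.3, 0.4, -1.0]
grip_width: 0.0168
t 33.3 lat -0.01 d 77.1 zerr -0.08 fix xy [ 0.01 -0.  ] turn [ 0.01 -0.   -0.06] F [ 0.3  0.4 -1. ] w 16.8
```

```bash
python3 -m pendant '[0.6,5,0,0,0,0,5,0.6,5,0,0,0,0,5,0,0,0,0,0,0,5]' 60; python3 -c "
from h import *
line('A',.2196)"
```

```text
time_s: 33.67
tcp_pos: [0.4477, 0.208, 0.2195]
orientation: [3.142, 0.0, 1.453]
contact_force: [0.5, -0.6, -0.8]
grip_width: 0.0166
t 33.67 lat 0.03 d 66.5 zerr -0.09 fix xy [-0.03  0.  ] turn [ 0.    0.   -0.04] F [ 0.5 -0.6 -0.8] w 16.6
```

```bash
python3 -m pendant '[0.6,5,0,0,0,0,5,0.6,5,0,0,0,0,5,0,0,0,0,0,0,5]' 60; python3 -c "
from h import *
line('A',.2196)"
```

```text
time_s: 34.05
tcp_pos: [0.449, 0.2188, 0.2196]
orientation: [3.142, 0.0, 1.454]
contact_force: [0.0, 0.4, -0.4]
grip_width: 0.0165
t 34.05 lat 0.06 d 55.6 zerr -0.05 fix xy [-0.06  0.01] turn [ 0.    0.   -0.05] F [ 0.   0.4 -0.4] w 16.5
```

```bash
python3 -m pendant '[0.6,5,0,0,0,0,5,0.6,5,0,0,0,0,5,0,0,0,0,0,0,5]' 60; python3 -c "
from h import *
line('A',.2196)"
```

```text
time_s: 34.42
tcp_pos: [0.4503, 0.2296, 0.2195]
orientation: [3.142, 0.0, 1.454]
contact_force: [0.5, 0.5, -0.7]
grip_width: 0.0169
t 34.42 lat 0.07 d 44.8 zerr -0.07 fix xy [-0.07  0.01] turn [ 0.    0.   -0.05] F [ 0.5  0.5 -0.7] w 16.9
```

```bash
python3 -m pendant '[0.6,5,0,0,0,0,5,0.3,2.5,0,0,0,0,5,0,0,0,0,0,0,5]' 60; python3 -c "
from h import *
line('A',.2196)"
```

```text
time_s: 34.8
tcp_pos: [0.4513, 0.2376, 0.2195]
orientation: [3.142, 0.0, 1.454]
contact_force: [0.0, -1.0, -1.1]
grip_width: 0.0163
t 34.8 lat 0.08 d 36.7 zerr -0.1 fix xy [-0.08  0.01] turn [ 0.01  0.   -0.05] F [ 0.  -1.  -1.1] w 16.3
```

```bash
python3 -m pendant '[0.1,1,0,0,0,0,5,0.1,1,0,0,0,0,5,0.1,1,0,0,0,0,5]' 60; python3 -c "
from h import *
line('A',.2196)"
```

```text
time_s: 35.17
tcp_pos: [0.4516, 0.2406, 0.2195]
orientation: [-3.142, 0.0, 1.453]
contact_force: [-0.3, -0.4, -1.1]
grip_width: 0.0164
t 35.17 lat 0.03 d 33.7 zerr -0.12 fix xy [-0.03  0.  ] turn [ 0.01 -0.   -0.04] F [-0.3 -0.4 -1.1] w 16.4
```

```bash
python3 -m pendant '[0.1,1,0,0,0,0,5,0.1,1,0,0,0,0,5]' 60; python3 -c "
from h import *
line('A',.2196)"
```

```text
time_s: 35.42
tcp_pos: [0.4517, 0.2425, 0.2195]
orientation: [-3.141, 0.001, 1.454]
contact_force: [0.6, -4.8, 1.1]
grip_width: 0.0164
t 35.42 lat -0.01 d 31.8 zerr -0.15 fix xy [ 0.01 -0.  ] turn [ 0.08 -0.02 -0.06] F [ 0.6 -4.8  1.1] w 16.4
```

```bash
python3 -m pendant '[0.1,1.2,0,0,0,0,5,0.1,1.2,0,0,0,0,5]' 60; python3 -c "
from h import *
line('A',.2196)
s,im=snap('wrist','w22')
snap('scene','s22')"; python3 -c "
import cv2
im=cv2.imread('pics/s22.png'); cv2.imwrite('pics/s22z.png',cv2.resize(im[230:360,360:490],None,fx=4.5,fy=4.5,interpolation=2))"
```

```text
time_s: 35.67
tcp_pos: [0.452, 0.2436, 0.2195]
orientation: [-3.141, 0.008, 1.455]
contact_force: [-0.8, -6.7, 2.9]
grip_width: 0.0169
t 35.67 lat 0.11 d 30.7 zerr -0.08 fix xy [-0.11  0.01] turn [ 0.44 -0.1  -0.13] F [-0.8 -6.7  2.9] w 16.9
```

View pics/w22.png

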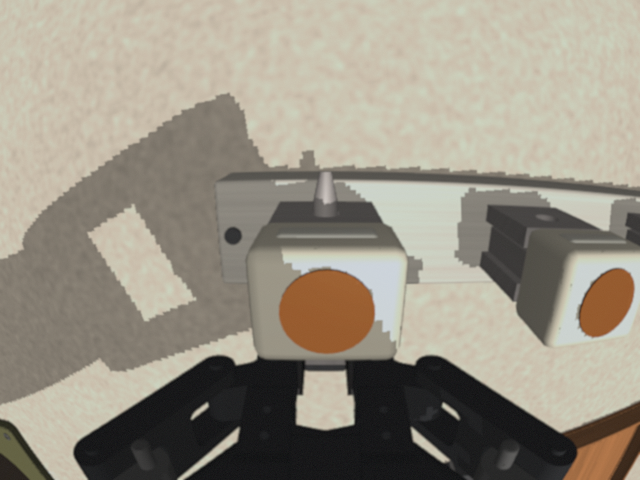

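View pics/s22z.png

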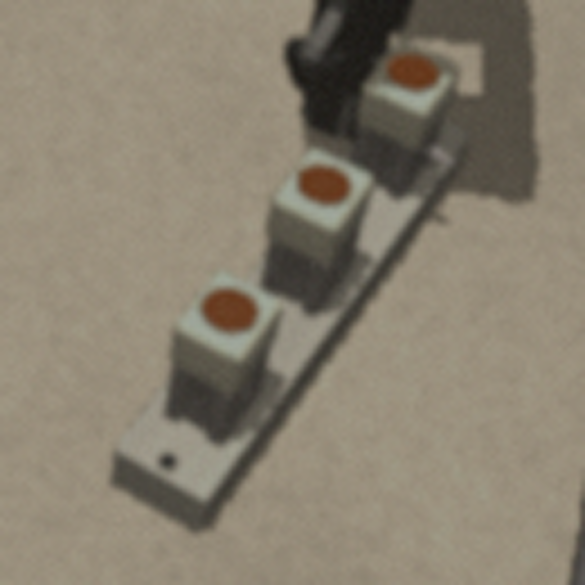

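```bash
python3 - <<'E'
from h import *
im=cv2.imread('pics/w22.png'); cv2.imwrite('pics/w22z.png',cv2.resize(im[150:400,220:430],None,fx=3.2,fy=2.4,interpolation=2))
s=ctrl.read_state(); c=ctrl.calibration('wrist'); print(c['tool_from_camera'][:3,3])
tip=onz('wrist',(325,172),.052,s)[0]; disc=onz('wrist',(327,311),.1,s)[0]; hole=onz('wrist',(233,236),.03,s)[0]
print(tip,disc,hole)
print('tip-disc along YR',(tip-disc)[:2]@YR,'tip-endhole',(tip-hole)[:2]@YR, (disc-hole)[:2]@YR)
E
```

```text
[0.08142097 0.00025236 0.03128475]
[0.45938502 0.3059583  0.052     ] [0.45642963 0.27561709 0.1       ] [0.41424013 0.27954202 0.03      ]
tip-disc along YR 0.030478152807112042 tip-endhole 0.03154666847931407 0.0010685156722020262
```

View pics/w22z.png

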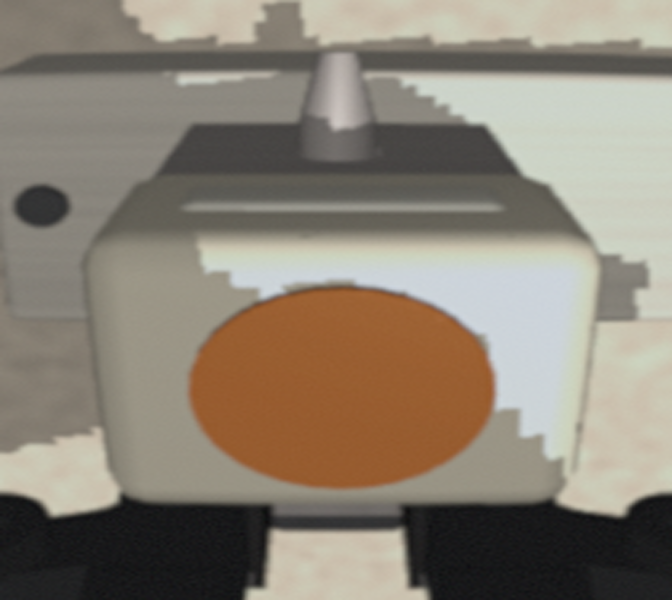

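```bash
python3 -m pendant '[-0.1,-1.5,0,0,0,0,5,0,0,0,0,0,0,25,0,0,0,0,0,0,40,0,0,0,0,0,0,45,0,-3,25,0,0,0,50,0,-10,40,0,0,0,50,0,-10,40,0,0,0,50,0,0,0,0,0,0,50]' 30; python3 -c "
from h import *
need([.4426,-.0407,.06],-22)
s,im=snap('wrist','w23')"
```

```text
time_s: 36.78
tcp_pos: [0.4514, 0.2191, 0.3274]
orientation: [-3.14, 0.006, 1.455]
contact_force: [0.1, -0.8, 0.4]
grip_width: 0.0498
t 36.77 shift [  -8.8 -259.8 -112.4] turn [   0.13   -0.38 -105.39] w 49.8 F [ 0.1 -0.8  0.4]
```

View pics/w23.png

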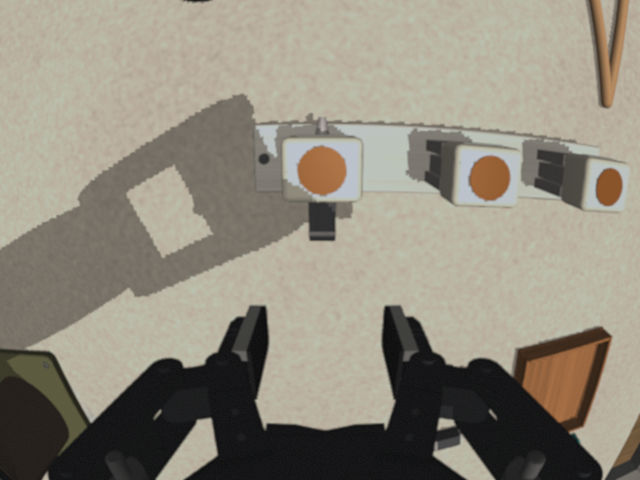

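```bash
python3 -m pendant '[-3,-25,0,0,0,-10.4,50,-3,-25,0,0,0,-10.4,50,-3,-25,0,0,0,-10.4,50,-3,-25,0,0,0,-10.4,50,-3,-25,0,0,0,-10.4,50,-3,-25,0,0,0,-10.4,50,-3,-25,0,0,0,-10.4,50,-3,-25,0,0,0,-10.4,50,-3,-25,0,0,0,-10.4,50,0,-25,0,0,0,-10.4,50,0,0,0,0,0,0,50,0,0,0,0,0,0,50]' 30; python3 -c "
from h import *
need([.4426,-.0407,.06],-22.5)
s,im=snap('wrist','w24')
print(s['tcp_pos'].tolist(),s['orientation'].tolist(),ctrl.calibration('wrist')['tool_from_camera'][:3,3])"
```

```text
time_s: 38.33
tcp_pos: [0.4166, -0.0353, 0.3042]
orientation: [-3.127, 0.038, -0.413]
contact_force: [-0.7, 0.6, 0.5]
grip_width: 0.0499
t 38.33 shift [ 26.   -5.4 -89.2] turn [-1.62 -1.67  1.15] w 49.9 F [-0.7  0.6  0.5]
[0.4165979713883881, -0.03529099749106391, 0.3042071388803588] [-3.126936372633633, 0.037973041884369785, -0.4125002291910833] [0.08332402 0.00115254 0.03123477]
```

View pics/w24.png

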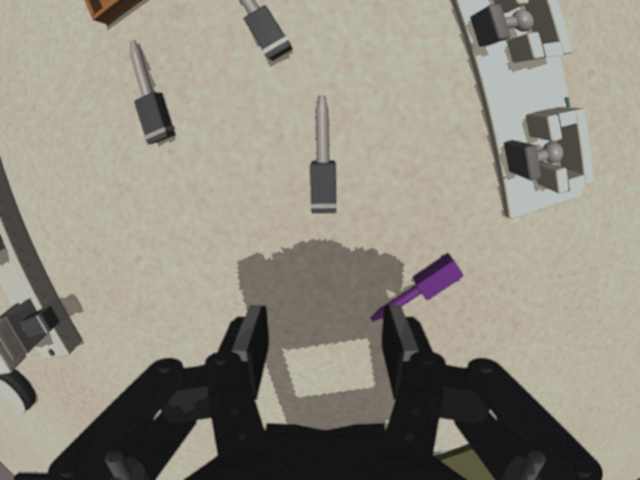

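```bash
python3 - <<'E'
from pin import *
s=dict(tcp_pos=np.array([0.4165979713883881, -0.03529099749106391, 0.3042071388803588]),orientation=np.array([-3.126936372633633, 0.037973041884369785, -0.4125002291910833]))
pinpose(s,(311,162),(335,162),(311,211),(336,211),(321,97))
need([.4429,-.0412,.06],-22.8)
E
```

```text
shoulder [ 0.4615 -0.0502] len 0.0347 w 0.0163 0.0176 phi -23.2
  tip dist 0.0446 phi -21.8
  grasp [ 0.4429 -0.0428]
t 38.38 shift [ 26.3  -6.  -89.2] turn [-1.62 -1.67  0.84] w 50.1 F [-0.1 -0.3 -0.4]
```

```bash
python3 -m pendant '[13,-3,-45,-0.8,-0.8,0.4,50,13,-3,-44,-0.8,-0.8,0.4,50,0,0,0,0,0,0,50,0,0,0,0,0,0,50]' 30; python3 -c "
from h import *
need([.4428,-.0417,.021],-22.8)"
```

```text
time_s: 38.88
tcp_pos: [0.4439, -0.0384, 0.2149]
orientation: [-3.141, -0.002, -0.389]
contact_force: [0.1, 0.7, 0.2]
grip_width: 0.0498
t 38.88 shift [ -1.1  -3.3 -38.9] turn [ 0.01  0.15 -0.51] w 49.8 F [0.1 0.7 0.2]
```

```bash
python3 -m pendant '[-1.1,-3.3,-6,0,0.1,-0.5,50,0,0,0,0,0,0,50]' 30; python3 -c "
from h import *
need([.4428,-.0417,.021],-22.8)
s,im=snap('wrist','w25')
cv2.imwrite('pics/w25z.png',cv2.resize(im[150:450,150:500,::-1],None,fx=2,fy=2))"
```

```text
time_s: 39.12
tcp_pos: [0.4434, -0.0416, 0.2115]
orientation: [-3.14, -0.005, -0.397]
contact_force: [-0.6, 0.2, 0.2]
grip_width: 0.0501
t 39.12 shift [ -0.6  -0.1 -35.5] turn [ 0.06  0.31 -0.04] w 50.1 F [-0.6  0.2  0.2]
```

View pics/w25z.png

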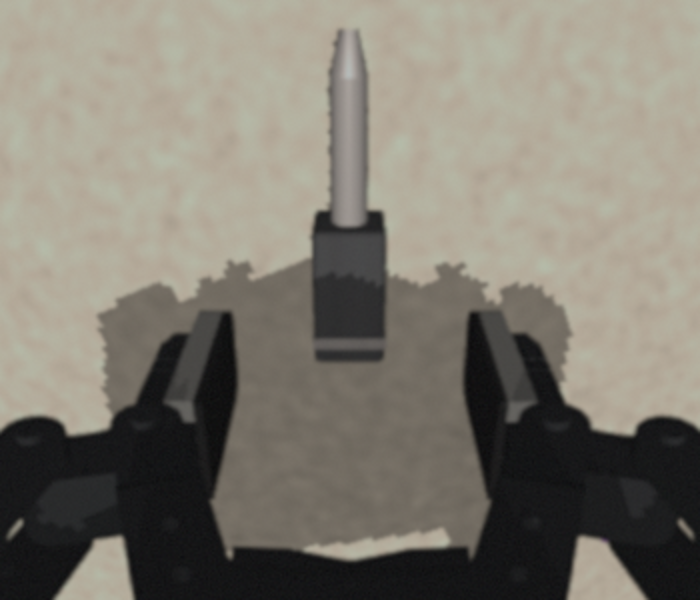

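Centred and parallel. Down, grip.

```bash
python3 -m pendant '[-0.6,0,-18,0,0.3,0,50,0,0,-15,0,0,0,50,0,0,0,0,0,0,50]' 30; python3 -c "
from h import *
need([.4428,-.0417,.021],-22.8)"
```

```text
time_s: 39.55
tcp_pos: [0.4429, -0.0418, 0.1773]
orientation: [3.141, -0.002, -0.398]
contact_force: [0.2, 0.5, 0.6]
grip_width: 0.0502
t 39.55 shift [-0.1  0.1 -1.3] turn [ 0.08  0.11 -0.02] w 50.2 F [0.2 0.5 0.6]
```

```bash
python3 -m pendant '[0,0,-1,0,0.1,0,25,0,0,0,0,0,0,5,0,0,0,0,0,0,5,0,0,0,0,0,0,5]' 60; python3 -c "
from h import *
need([.4428,-.0417,.021],-22.8)"
python3 -m pendant '[0,0,20,0,0,0,5,0,0,45,0,0,0,5,0,0,45,0,0,0,5,9,19,0,0,0,10.3,5,9,19,0,0,0,10.3,5,9,19,0,0,0,10.3,5,9,19,0,0,0,10.3,5,9,19,0,0,0,10.3,5,9,19,0,0,0,10.3,5,9,19,0,0,0,10.3,5,9,19,0,0,0,10.3,5,9,17,0,0,0,10.3,5,9,12,0,0,0,10,5,0,0,0,0,0,0,5,0,0,0,0,0,0,5]' 60; python3 -c "
from h import *
need([.5374,.1586,.0646],83.24);line('B',.2196)"
```

```text
time_s: 40.05
tcp_pos: [0.4432, -0.0418, 0.1764]
orientation: [3.14, -0.001, -0.398]
contact_force: [-0.5, -0.6, -0.7]
grip_width: 0.0164
t 40.05 shift [-0.4  0.1 -0.4] turn [ 0.08  0.01 -0.02] w 16.4 F [-0.5 -0.6 -0.7]
time_s: 41.92
tcp_pos: [0.5333, 0.1452, 0.29]
orientation: [3.139, -0.002, 1.45]
contact_force: [-0.3, 0.3, -1.1]
grip_width: 0.0165
t 41.92 shift [  4.1  13.4 -70.4] turn [-0.1   0.18  0.17] w 16.5 F [-0.3  0.3 -1.1]
t 41.92 lat -2.39 d 118.8 zerr 70.41 fix xy [ 2.38 -0.28] turn [-0.1   0.18  0.17] F [-0.3  0.3 -1.1] w 16.5
```

```bash
python3 -m pendant '[2.7,12,-35,0,0.2,0.2,5,2.6,11,-35,0,0,0,5,0,0,0,0,0,0,5,0,0,0,0,0,0,5]' 60; python3 -c "
from h import *
line('B',.2194)"
```

```text
time_s: 42.42
tcp_pos: [0.5386, 0.1665, 0.2208]
orientation: [3.139, -0.002, 1.444]
contact_force: [0.2, -0.3, -0.3]
grip_width: 0.0167
t 42.42 lat 0.29 d 97.1 zerr 1.41 fix xy [-0.29  0.03] turn [-0.08  0.17  0.49] F [ 0.2 -0.3 -0.3] w 16.7
```

```bash
python3 -m pendant '[0.3,5,-1.4,0,0.2,0.5,5,0,0,0,0,0,0,5]' 60; python3 -c "
from h import *
line('B',.2194)
s,im=snap('wrist','w26')"
```

```text
time_s: 42.68
tcp_pos: [0.5397, 0.1712, 0.222]
orientation: [3.139, -0.003, 1.452]
contact_force: [-0.1, -1.5, -0.6]
grip_width: 0.0162
t 42.67 lat 0.81 d 92.2 zerr 2.65 fix xy [-0.81  0.1 ] turn [-0.13  0.19  0.05] F [-0.1 -1.5 -0.6] w 16.2
```

View pics/w26.png

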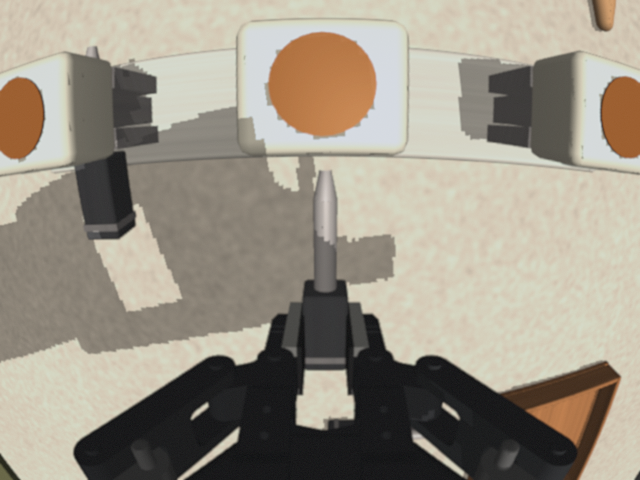

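```bash
python3 -m pendant '[-0.6,1,-2.6,-0.1,0.2,0,5,0,0,0,0,0,0,5]' 60; python3 -c "
from h import *
line('B',.2194)"
```

```text
time_s: 42.98
tcp_pos: [0.5394, 0.1722, 0.2203]
orientation: [3.14, -0.001, 1.452]
contact_force: [-0.1, -0.5, -0.0]
grip_width: 0.0163
t 42.98 lat 0.42 d 91.3 zerr 0.93 fix xy [-0.41  0.05] turn [-0.03  0.08  0.07] F [-0.1 -0.5 -0. ] w 16.3
```

```bash
python3 -m pendant '[0.2,5,-0.9,0,0,0,5,0.6,5,0,0,0,0,5,0,0,0,0,0,0,5]' 60; python3 -c "
from h import *
line('B',.2194)"
```

```text
time_s: 43.35
tcp_pos: [0.5402, 0.183, 0.2193]
orientation: [3.14, -0.001, 1.452]
contact_force: [0.5, 0.5, -0.8]
grip_width: 0.0164
t 43.35 lat -0.02 d 80.4 zerr -0.12 fix xy [ 0.02 -0.  ] turn [-0.04  0.07  0.07] F [ 0.5  0.5 -0.8] w 16.4
```

```bash
python3 -m pendant '[0.6,5,0,0,0.1,0.1,5,0.6,5,0,0,0,0,5,0,0,0,0,0,0,5]' 60; python3 -c "
from h import *
line('B',.2194)"
```

```text
time_s: 43.72
tcp_pos: [0.5415, 0.1939, 0.2192]
orientation: [-3.141, -0.001, 1.454]
contact_force: [0.2, -0.4, -0.8]
grip_width: 0.0162
t 43.73 lat -0.05 d 69.5 zerr -0.19 fix xy [ 0.05 -0.01] turn [-0.04 -0.04 -0.05] F [ 0.2 -0.4 -0.8] w 16.2
```

```bash
python3 -m pendant '[0.6,5,0.1,0,0,0,5,0.6,5,0,0,0,0,5,0,0,0,0,0,0,5]' 60; python3 -c "
from h import *
line('B',.2194)"
```

```text
time_s: 44.1
tcp_pos: [0.5428, 0.2046, 0.2194]
orientation: [-3.141, -0.001, 1.454]
contact_force: [-0.2, -0.0, -1.0]
grip_width: 0.0163
t 44.1 lat 0.0 d 58.7 zerr -0.04 fix xy [-0.  0.] turn [-0.04 -0.04 -0.05] F [-0.2 -0.  -1. ] w 16.3
```

```bash
python3 -m pendant '[0.6,5,0,0,0,0,5,0.6,5,0,0,0,0,5,0,0,0,0,0,0,5]' 60; python3 -c "
from h import *
line('B',.2194)"
```

```text
time_s: 44.48
tcp_pos: [0.5441, 0.2153, 0.2194]
orientation: [-3.141, -0.001, 1.454]
contact_force: [-1.2, -0.6, -1.5]
grip_width: 0.0167
t 44.48 lat 0.01 d 47.9 zerr -0.04 fix xy [-0.01  0.  ] turn [-0.04 -0.03 -0.05] F [-1.2 -0.6 -1.5] w 16.7
```

```bash
python3 -m pendant '[0.6,5,0,0,0,0,5,0.5,4,0,0,0,0,5,0,0,0,0,0,0,5]' 60; python3 -c "
from h import *
line('B',.2194)"
```

```text
time_s: 44.85
tcp_pos: [0.5453, 0.2249, 0.2193]
orientation: [-3.141, -0.001, 1.454]
contact_force: [0.1, 0.9, -1.3]
grip_width: 0.0163
t 44.85 lat 0.06 d 38.2 zerr -0.07 fix xy [-0.06  0.01] turn [-0.04 -0.04 -0.05] F [ 0.1  0.9 -1.3] w 16.3
```

```bash
python3 -m pendant '[0.2,2,0,0,0,0,5,0.2,2,0,0,0,0,5,0.1,1,0,0,0,0,5,0,1,0,0,0,0,5]' 60; python3 -c "
from h import *
line('B',.2194)"
```

```text
time_s: 45.35
tcp_pos: [0.5458, 0.2308, 0.2193]
orientation: [-3.141, 0.001, 1.454]
contact_force: [0.0, -4.7, -0.0]
grip_width: 0.0164
t 45.35 lat -0.13 d 32.3 zerr -0.14 fix xy [ 0.13 -0.02] turn [ 0.06 -0.06 -0.07] F [ 0.  -4.7 -0. ] w 16.4
```

```bash
python3 -m pendant '[0.2,1.2,0,0,0,0,5,0.1,1.2,0,0,0,0,5]' 60; python3 -c "
from h import *
line('B',.2194)
s,im=snap('wrist','w27')
cv2.imwrite('pics/w27z.png',cv2.resize(im[150:400,220:430,::-1],None,fx=3.2,fy=2.4,interpolation=2))
tip=onz('wrist',(325,172),.052,s)[0]; print(tip, (tip[:2]-[.5506,.2636])@YR)"
```

```text
time_s: 45.6
tcp_pos: [0.5461, 0.2317, 0.2194]
orientation: [-3.14, 0.007, 1.455]
contact_force: [-1.0, -5.8, 2.6]
grip_width: 0.0162
t 45.6 lat 0.1 d 31.4 zerr -0.04 fix xy [-0.1   0.01] turn [ 0.36 -0.15 -0.11] F [-1.  -5.8  2.6] w 16.2
[0.55336321 0.29439982 0.052     ] 0.030910960477834377
```

View pics/w27z.png

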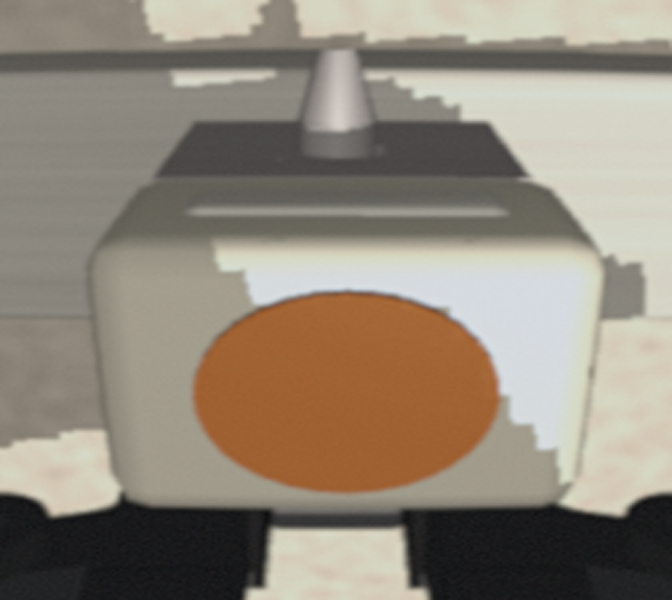

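```bash
python3 -m pendant '[-0.1,-1.5,0,0,0,0,5,0,0,0,0,0,0,25,0,0,0,0,0,0,40,0,0,0,0,0,0,45,0,-3,25,0,0,0,50,-6,-17,40,0,0,0,50,-6,-18,40,0,0,-10,50,-6,-25,0,0,0,-10.3,50,-6,-25,0,0,0,-10.3,50,-6,-25,0,0,0,-10.3,50,-6,-25,0,0,0,-10.3,50,-6,-20,0,0,0,-10.3,50,0,-20,0,0,0,-10.3,50,0,0,0,0,0,0,-10,50,0,0,0,0,0,-10,50]' 30
```

```text
invalid input
```

```bash
python3 -m pendant '[-0.1,-1.5,0,0,0,0,5,0,0,0,0,0,0,25,0,0,0,0,0,0,40,0,0,0,0,0,0,45,0,-3,25,0,0,0,50,-6,-17,40,0,0,0,50,-6,-18,40,0,0,-10,50,-6,-25,0,0,0,-10.3,50,-6,-25,0,0,0,-10.3,50,-6,-25,0,0,0,-10.3,50,-6,-25,0,0,0,-10.3,50,-6,-20,0,0,0,-10.3,50,0,-20,0,0,0,-10.3,50,0,0,0,0,0,-10,50,0,0,0,0,0,-10,50,0,0,0,0,0,0,50]' 30; python3 -c "
from h import *
need([.50,.05,.165],-9)
s,im=snap('wrist','w28')
print(s['tcp_pos'].tolist(),s['orientation'].tolist(),ctrl.calibration('wrist')['tool_from_camera'][:3,3])"
```

```text
time_s: 47.65
tcp_pos: [0.5019, 0.0483, 0.3299]
orientation: [-3.14, -0.003, -0.198]
contact_force: [-0.3, 0.4, -0.0]
grip_width: 0.05
t 47.65 shift [-1.9  1.7 -9.9] turn [-0.06  0.2   2.35] w 50.0 F [-0.3  0.4 -0. ]
[0.5018733748683964, 0.04830072607749282, 0.3299127012574207] [-3.1398885118154194, -0.0031520239619056145, -0.19804718042678604] [0.08304608 0.0012515  0.03127414]
```

View pics/w28.png

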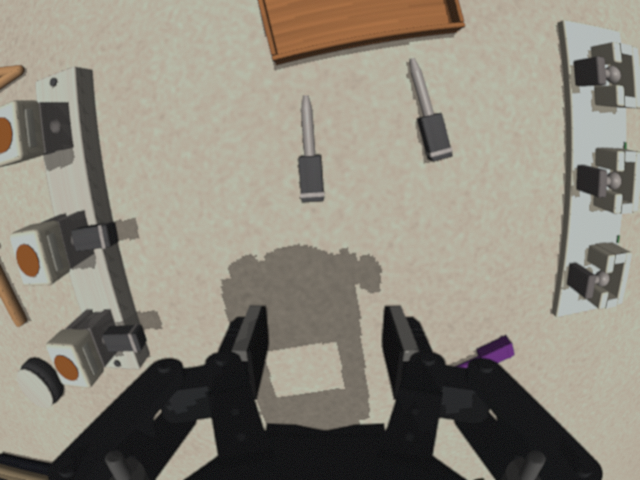

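```bash
python3 - <<'E'
from pin import *
s=dict(tcp_pos=np.array([0.5018733748683964, 0.04830072607749282, 0.3299127012574207]),orientation=np.array([-3.1398885118154194, -0.0031520239619056145, -0.19804718042678604]))
im=cv2.imread('pics/w28.png'); cv2.imwrite('pics/w28z.png',np.hstack([cv2.resize(im[85:210,280:345],None,fx=4.6,fy=4.6,interpolation=2),cv2.resize(im[50:175,395:465],None,fx=4.6,fy=4.6,interpolation=2)]))
pinpose(s,(299,156),(322,155),(300,200),(324,199),(306,97))
E
```

```text
shoulder [0.5635 0.0462] len 0.034 w 0.0173 0.0185 phi -9.9
  tip dist 0.0452 phi -6.8
  grasp [0.5436 0.0486]
```

View pics/w28z.png

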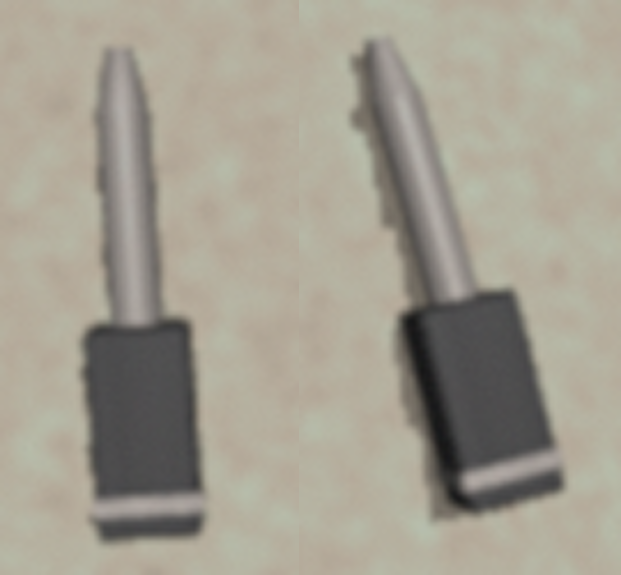

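```bash
python3 -m pendant '[21,1,-44,0,0.1,2,50,21,1,-44,0,0.1,2,50,0,0,0,0,0,0,50,0,0,0,0,0,0,50]' 30; python3 -c "
from h import *
need([.5436,.0490,.055],-7.8)"
```

```text
time_s: 48.2
tcp_pos: [0.5456, 0.051, 0.2428]
orientation: [-3.139, -0.005, -0.115]
contact_force: [0.6, -0.3, 0.4]
grip_width: 0.05
t 48.2 shift [ -2.   -2.  -32.8] turn [-0.09  0.29 -1.19] w 50.0 F [ 0.6 -0.3  0.4]
```

```bash
python3 -m pendant '[-2,-2,-30,-0.1,0.3,-1.2,50,0,0,0,0,0,0,50,0,0,0,0,0,0,50]' 30; python3 -c "
from h import *
need([.5436,.0490,.021],-7.8)
s,im=snap('wrist','w29')
cv2.imwrite('pics/w29z.png',cv2.resize(im[150:450,150:500,::-1],None,fx=2,fy=2))"
```

```text
time_s: 48.58
tcp_pos: [0.545, 0.0493, 0.2193]
orientation: [-3.14, -0.01, -0.135]
contact_force: [-0.3, -0.9, -0.2]
grip_width: 0.0501
t 48.58 shift [ -1.4  -0.3 -43.3] turn [ 0.01  0.58 -0.09] w 50.1 F [-0.3 -0.9 -0.2]
```

View pics/w29z.png

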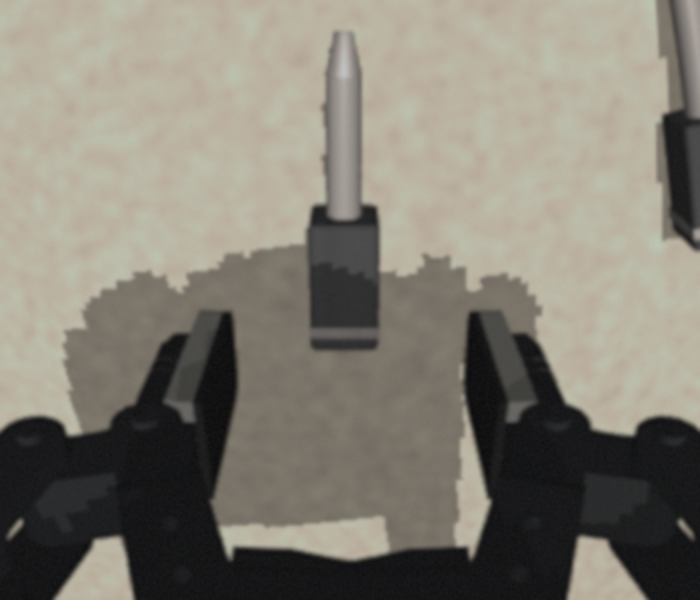

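```bash
python3 -m pendant '[-1.4,1.5,-18,0,0.6,-0.1,50,0,0,-15,0,0,0,50,0,0,0,0,0,0,50]' 30; python3 -c "
from h import *
need([.5436,.0505,.021],-7.8)"
```

```text
time_s: 49.0
tcp_pos: [0.5436, 0.051, 0.1857]
orientation: [-3.141, -0.001, -0.136]
contact_force: [-0.7, 0.2, 0.7]
grip_width: 0.0499
t 49.0 shift [-0.  -0.5 -9.7] turn [ 0.    0.08 -0.  ] w 49.9 F [-0.7  0.2  0.7]
```

```bash
python3 -m pendant '[0,-0.5,-9.5,0,0.1,0,50,0,0,0,0,0,0,25,0,0,0,0,0,0,5,0,0,0,0,0,0,5,0,0,0,0,0,0,5]' 60; python3 -c "
from h import *
need([.5436,.0505,.021],-7.8)"
```

```text
time_s: 49.62
tcp_pos: [0.5442, 0.0504, 0.176]
orientation: [3.142, -0.0, -0.136]
contact_force: [-1.0, -0.3, -0.0]
grip_width: 0.0164
t 49.62 shift [-0.6  0.1 -0. ] turn [ 0.    0.   -0.01] w 16.4 F [-1.  -0.3 -0. ]
```

```bash
python3 -m pendant '[0,0,20,0,0,0,5,0,0,45,0,0,0,5,0,0,45,0,0,0,5,9,10,0,0,0,10.2,5,9,10,0,0,0,10.2,5,9,10,0,0,0,10.2,5,9,10,0,0,0,10.2,5,9,10,0,0,0,10.2,5,9,10,0,0,0,10.2,5,9,10,0,0,0,10.2,5,9,10,0,0,0,10.2,5,9,5,0,0,0,9,5,0,0,0,0,0,0,5,0,0,0,0,0,0,5]' 60; python3 -c "
from h import *
line('C',.219)"
```

```text
time_s: 51.38
tcp_pos: [0.627, 0.1383, 0.3116]
orientation: [3.128, -0.014, 1.494]
contact_force: [0.5, -0.3, 0.0]
grip_width: 0.0164
t 51.38 lat -3.71 d 114.7 zerr 92.63 fix xy [ 3.68 -0.44] turn [-0.72  0.86 -2.38] F [ 0.5 -0.3  0. ] w 16.4
```

```bash
python3 -m pendant '[3,8,-45,-0.7,0.9,-2.4,5,3,8,-46,0,0,0,5,0,0,0,0,0,0,5,0,0,0,0,0,0,5]' 60; python3 -c "
from h import *
line('C',.219)"
```

```text
time_s: 51.88
tcp_pos: [0.6332, 0.1535, 0.2239]
orientation: [3.136, -0.001, 1.444]
contact_force: [-0.3, -0.2, -0.1]
grip_width: 0.0166
t 51.88 lat 0.71 d 98.8 zerr 4.91 fix xy [-0.71  0.08] turn [-0.02  0.31  0.52] F [-0.3 -0.2 -0.1] w 16.6
```

```bash
python3 -m pendant '[-0.1,5,-4.9,0,0.3,0.5,5,0,0,0,0,0,0,5]' 60; python3 -c "
from h import *
line('C',.219)
s,im=snap('wrist','w30')"
```

```text
time_s: 52.12
tcp_pos: [0.6341, 0.1586, 0.2226]
orientation: [3.137, -0.002, 1.452]
contact_force: [0.9, -0.0, -0.1]
grip_width: 0.0167
t 52.12 lat 0.95 d 93.7 zerr 3.56 fix xy [-0.95  0.11] turn [-0.07  0.28  0.05] F [ 0.9 -0.  -0.1] w 16.7
```

View pics/w30.png

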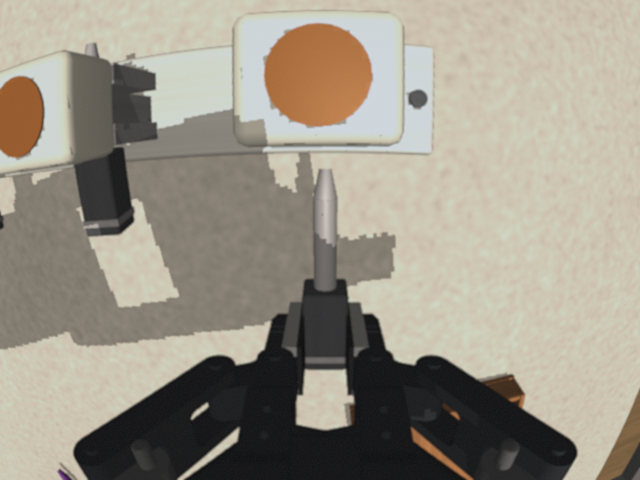

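```bash
python3 -m pendant '[-0.8,1,-3.5,-0.1,0.3,0,5,0,0,0,0,0,0,5]' 60; python3 -c "
from h import *
line('C',.219)"
```

```text
time_s: 52.42
tcp_pos: [0.6338, 0.1595, 0.2206]
orientation: [3.139, 0.0, 1.452]
contact_force: [0.3, -0.2, -0.4]
grip_width: 0.0164
t 52.42 lat 0.6 d 92.8 zerr 1.57 fix xy [-0.6   0.07] turn [0.02 0.13 0.07] F [ 0.3 -0.2 -0.4] w 16.4
```

```bash
python3 -m pendant '[-0.2,4,-1.5,0,0.1,0,5,0,0,0,0,0,0,5]' 60; python3 -c "
from h import *
line('C',.219)"
```

```text
time_s: 52.68
tcp_pos: [0.6336, 0.1638, 0.219]
orientation: [3.141, 0.0, 1.451]
contact_force: [0.1, 0.2, 0.5]
grip_width: 0.0165
t 52.67 lat -0.1 d 88.6 zerr -0.01 fix xy [ 0.1  -0.01] turn [0.02 0.02 0.08] F [0.1 0.2 0.5] w 16.5
```

```bash
python3 -m pendant '[0.7,5,0,0,0,0.1,5,0.6,5,0,0,0,0,5,0,0,0,0,0,0,5]' 60; python3 -c "
from h import *
line('C',.219)"
```

```text
time_s: 53.05
tcp_pos: [0.635, 0.1747, 0.2189]
orientation: [3.141, 0.0, 1.454]
contact_force: [-0.7, -0.6, -1.3]
grip_width: 0.0163
t 53.05 lat 0.0 d 77.6 zerr -0.13 fix xy [-0.  0.] turn [ 0.01  0.01 -0.04] F [-0.7 -0.6 -1.3] w 16.3
```

```bash
python3 -m pendant '[0.6,5,0.1,0,0,0,5,0.6,5,0,0,0,0,5,0,0,0,0,0,0,5]' 60; python3 -c "
from h import *
line('C',.219)"
```

```text
time_s: 53.42
tcp_pos: [0.6363, 0.1855, 0.219]
orientation: [3.141, 0.0, 1.454]
contact_force: [-0.2, -0.1, -0.6]
grip_width: 0.0162
t 53.42 lat 0.01 d 66.7 zerr -0.01 fix xy [-0.01  0.  ] turn [ 0.01  0.01 -0.05] F [-0.2 -0.1 -0.6] w 16.2
```

```bash
python3 -m pendant '[0.6,5,0,0,0,0,5,0.6,5,0,0,0,0,5,0,0,0,0,0,0,5]' 60; python3 -c "
from h import *
line('C',.219)"
```

```text
time_s: 53.8
tcp_pos: [0.6376, 0.1962, 0.219]
orientation: [3.141, 0.0, 1.454]
contact_force: [0.2, 0.1, -0.8]
grip_width: 0.0159
t 53.8 lat 0.04 d 56.0 zerr 0.02 fix xy [-0.04  0.  ] turn [ 0.01  0.02 -0.05] F [ 0.2  0.1 -0.8] w 15.9
```

```bash
python3 -m pendant '[0.6,5,0,0,0,0,5,0.6,5,0,0,0,0,5,0.4,3,0,0,0,0,5,0,0,0,0,0,0,5]' 60; python3 -c "
from h import *
line('C',.219)"
```

```text
time_s: 54.3
tcp_pos: [0.6393, 0.2102, 0.219]
orientation: [3.141, 0.0, 1.454]
contact_force: [0.1, -0.5, -0.5]
grip_width: 0.0165
t 54.3 lat 0.09 d 41.9 zerr -0.01 fix xy [-0.09  0.01] turn [ 0.01  0.01 -0.05] F [ 0.1 -0.5 -0.5] w 16.5
```

```bash
python3 -m pendant '[0.4,4,0,0,0,0,5,0.2,2,0,0,0,0,5,0.1,1,0,0,0,0,5,0.1,1,0,0,0,0,5]' 60; python3 -c "
from h import *
line('C',.219)"
```

```text
time_s: 54.8
tcp_pos: [0.6401, 0.2185, 0.2189]
orientation: [3.141, 0.0, 1.453]
contact_force: [-0.2, 0.9, -0.7]
grip_width: 0.0163
t 54.8 lat -0.06 d 33.5 zerr -0.05 fix xy [ 0.06 -0.01] turn [ 0.02  0.01 -0.04] F [-0.2  0.9 -0.7] w 16.3
```

```bash
python3 -m pendant '[0.2,1.2,0,0,0,0,5,0.2,1.2,0,0,0,0,5,0.1,1.2,0,0,0,0,5]' 60; python3 -c "
from h import *
line('C',.219)
s,im=snap('wrist','w31')
cv2.imwrite('pics/w31z.png',cv2.resize(im[150:400,220:430,::-1],None,fx=3.2,fy=2.4,interpolation=2))"
```

```text
time_s: 55.18
tcp_pos: [0.6406, 0.22, 0.219]
orientation: [-3.14, 0.007, 1.454]
contact_force: [-0.6, -5.3, 1.4]
grip_width: 0.0166
t 55.17 lat 0.24 d 31.9 zerr 0.02 fix xy [-0.24  0.03] turn [ 0.39 -0.14 -0.07] F [-0.6 -5.3  1.4] w 16.6
```

View pics/w31z.png

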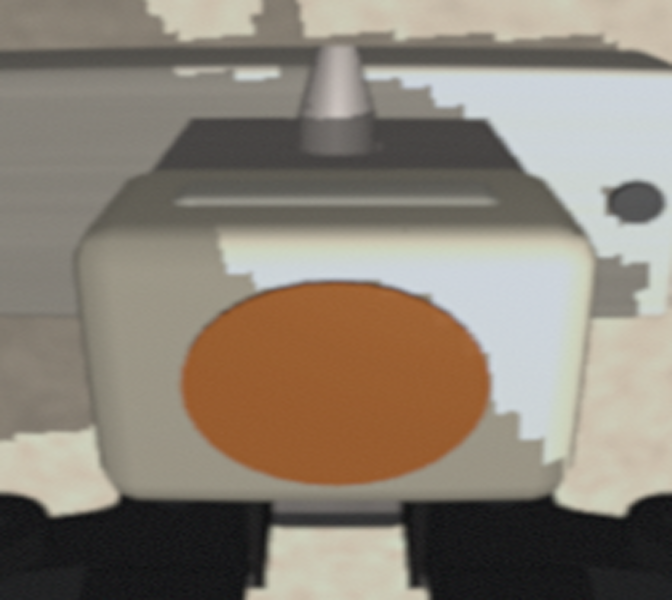

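```bash
python3 -m pendant '[-0.1,-1.5,0,0,0,0,5,0,0,0,0,0,0,25,0,0,0,0,0,0,40,0,0,0,0,0,0,45,0,-3,25,0,0,0,50,-6,-17,40,0,0,0,50,-10,-30,40,0,0,-10,50,-16,-35,0,0,0,-10.3,50,-16,-35,0,0,0,-10.3,50,-16,-35,0,0,0,-10.3,50,-16,-35,0,0,0,-10.3,50,-16,-35,0,0,0,-10.3,50,-16,-30,0,0,0,-10.3,50,0,0,0,0,0,0,50,0,0,0,0,0,0,50]' 30; python3 -c "
from h import *
need([.51,-.05,.165],6)
s,im=snap('wrist','w32')
print(s['tcp_pos'].tolist(),s['orientation'].tolist(),ctrl.calibration('wrist')['tool_from_camera'][:3,3])"
```

```text
time_s: 57.1
tcp_pos: [0.5247, -0.0411, 0.3301]
orientation: [3.14, -0.004, 0.163]
contact_force: [-0.8, 0.6, 0.6]
grip_width: 0.05
t 57.1 shift [-14.7  -8.9 -10.1] turn [ 0.06  0.24 -3.36] w 50.0 F [-0.8  0.6  0.6]
[0.5247472924651003, -0.04114157191509314, 0.33009229349364955] [3.140039415877483, -0.004050108692611909, 0.16334300678028502] [0.08258145 0.00129469 0.03127681]
```

View pics/w32.png

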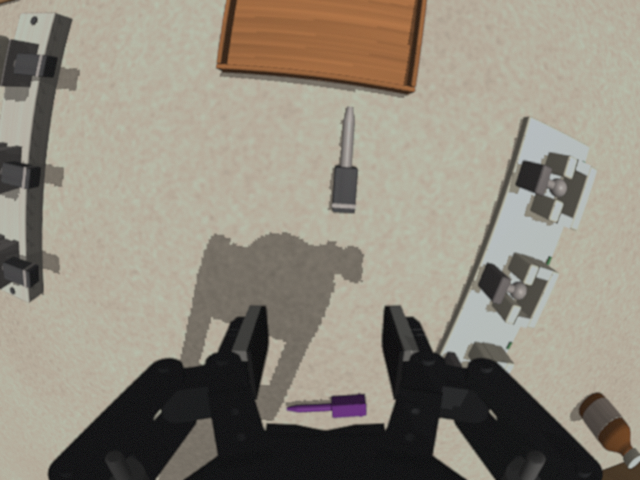

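```bash
python3 - <<'E'
from pin import *
s=dict(tcp_pos=np.array([0.5247472924651003, -0.04114157191509314, 0.33009229349364955]),orientation=np.array([3.140039415877483, -0.004050108692611909, 0.16334300678028502]))
pinpose(s,(335,166),(357,167),(333,210),(355,211),(349,108))
print(onz('wrist',[(220,68),(412,91)],.024,s))
need([.5593,-.0515,.055],7)
E
```

```text
shoulder [ 0.5792 -0.0501] len 0.0343 w 0.0167 0.0171 phi 7.5
  tip dist 0.045 phi 6.2
  grasp [ 0.5593 -0.0523]
[[ 0.6404902   0.05477618  0.024     ]
 [ 0.64499511 -0.08801536  0.024     ]]
t 57.15 shift [  34.5  -10.5 -120. ] turn [ 0.06  0.23 -2.38] w 49.9 F [ 0.7 -0.4 -0.5]
```

```bash
python3 -m pendant '[17,-5,-55,0,0.1,-1.2,50,17,-5,-55,0,0.1,-1.2,50,0,0,0,0,0,0,50,0,0,0,0,0,0,50]' 30; python3 -c "
from h import *
need([.5593,-.0515,.021],7)"
```

```text
time_s: 57.65
tcp_pos: [0.5624, -0.0478, 0.2208]
orientation: [3.139, -0.007, 0.129]
contact_force: [0.3, -0.2, 1.1]
grip_width: 0.0502
t 57.65 shift [ -3.1  -3.7 -44.8] turn [ 0.1   0.41 -0.4 ] w 50.2 F [ 0.3 -0.2  1.1]
```

```bash
python3 -m pendant '[-3.1,-3.7,-8,0.1,0.4,-0.4,50,0,0,0,0,0,0,50]' 30; python3 -c "
from h import *
need([.5593,-.0515,.021],7)
s,im=snap('wrist','w33')
cv2.imwrite('pics/w33z.png',cv2.resize(im[150:450,150:500,::-1],None,fx=2,fy=2))"
```

```text
time_s: 57.9
tcp_pos: [0.5599, -0.0512, 0.2163]
orientation: [3.14, -0.005, 0.123]
contact_force: [-0.5, -0.4, 0.2]
grip_width: 0.0499
t 57.9 shift [ -0.6  -0.3 -40.3] turn [ 0.05  0.31 -0.07] w 49.9 F [-0.5 -0.4  0.2]
```

View pics/w33z.png

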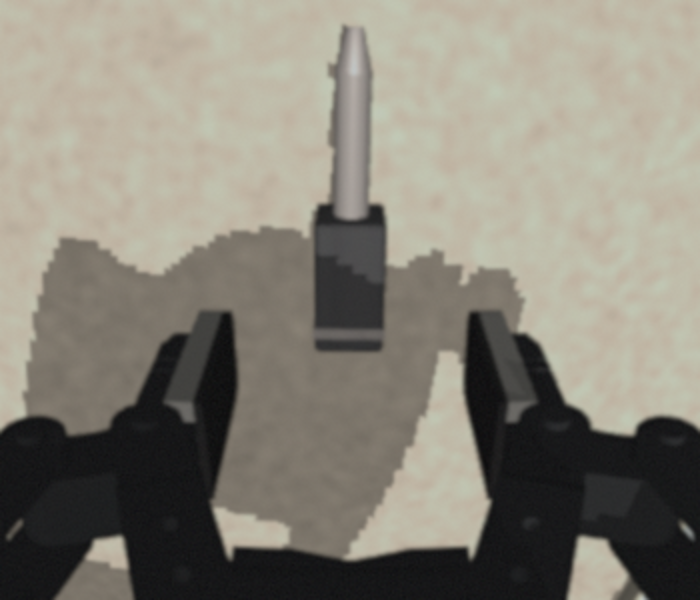

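Centred. Grip, then lift.

```bash
python3 -m pendant '[-0.6,-0.3,-20,0,0.3,0,50,0,0,-18,0,0,0,50,0,0,0,0,0,0,50]' 30; python3 -c "
from h import *
need([.5593,-.0515,.021],7)"
```

```text
time_s: 58.32
tcp_pos: [0.5594, -0.0516, 0.1775]
orientation: [3.14, -0.003, 0.123]
contact_force: [-0.3, -0.3, -0.1]
grip_width: 0.05
t 58.33 shift [-0.1  0.1 -1.5] turn [ 0.08  0.19 -0.06] w 50.0 F [-0.3 -0.3 -0.1]
```

```bash
python3 -m pendant '[0,0,-1.3,0,0.1,0,25,0,0,0,0,0,0,5,0,0,0,0,0,0,5,0,0,0,0,0,0,5,0,0,20,0,0,0,5,0,0,40,0,0,0,5,30,9,20,0,0,-1.5,5,30,9,0,0,0,-1.5,5,30,9,0,0,0,-1.5,5,24,8,0,0,0,-1.5,5,0,0,0,0,0,0,5,0,0,0,0,0,0,5]' 60; python3 -c "
from h import *
need([.675,-.015,.0265],3)
s,im=snap('wrist','w34')"
```

```text
time_s: 59.82
tcp_pos: [0.677, -0.0157, 0.2713]
orientation: [3.139, -0.012, 0.015]
contact_force: [-0.4, -0.0, -0.5]
grip_width: 0.0167
t 59.83 shift [ -2.    0.7 -89.8] turn [0.15 0.69 2.13] w 16.7 F [-0.4 -0.  -0.5]
```

View pics/w34.png

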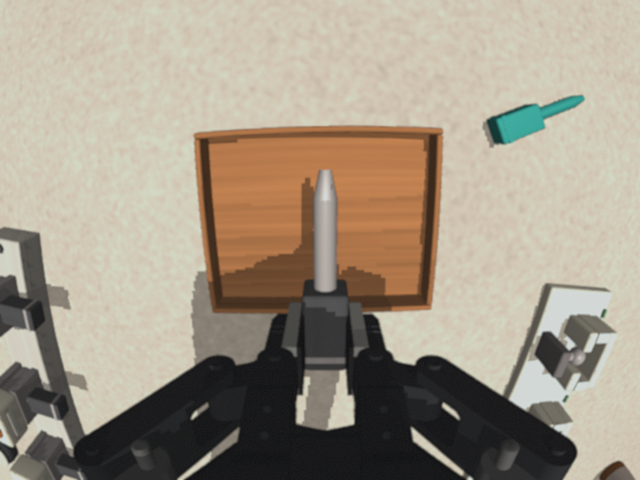

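```bash
python3 - <<'E'
from h import *
s=dict(tcp_pos=np.array([.677,-.0157,.2713]),orientation=np.array([3.139,-.012,.015]))
print(onz('wrist',[(195,133),(441,129),(215,311),(430,308)],.024,s).round(4))
E
```

```text
[[ 0.7596  0.0613  0.024 ]
 [ 0.7636 -0.0852  0.024 ]
 [ 0.6422  0.0565  0.024 ]
 [ 0.6466 -0.0891  0.024 ]]
```

```bash
python3 -m pendant '[3,0.7,-30,0.1,0.7,1,5,0,0,-30,0,0,0,5,0,0,-18,0,0,0,5,0,0,0,0,0,0,5]' 60; python3 -c "
from h import *
need([.680,-.015,.0265],3)"
```

```text
time_s: 60.38
tcp_pos: [0.6777, -0.0163, 0.1937]
orientation: [3.14, -0.001, 0.032]
contact_force: [-0.6, 0.2, -1.0]
grip_width: 0.0163
t 60.38 shift [  2.3   1.3 -12.2] turn [0.07 0.06 1.16] w 16.3 F [-0.6  0.2 -1. ]
```

```bash
python3 -m pendant '[2,1,-11,0,0,0,5,0,0,0,0,0,0,5]' 60; python3 -c "
from h import *
need([.680,-.015,.0255],3)"
```

```text
time_s: 60.62
tcp_pos: [0.6803, -0.0154, 0.184]
orientation: [3.14, -0.004, 0.032]
contact_force: [-0.0, 0.2, -0.8]
grip_width: 0.0164
t 60.62 shift [-0.3  0.4 -3.5] turn [0.09 0.21 1.17] w 16.4 F [-0.   0.2 -0.8]
```

```bash
python3 -m pendant '[0,0,-2.5,0,0.2,0,5,0,0,0,0,0,0,22,0,0,0,0,0,0,35,0,0,0,0,0,0,40,0,0,30,0,0,0,40,0,0,45,0,0,0,40,-10,0,45,0,0,0,50,-40,-30,0,0,0,0,50,-20,-40,20,0,0,0,50,0,0,0,0,0,0,50,0,0,0,0,0,0,50]' 60; python3 -c "
from h import *
need([.680,-.015,.0255],3)
s,im=snap('wrist','w35'); snap('top','t35');  snap('scene','s35')
im=cv2.imread('pics/top0.png')
a=cv2.imread('pics/t35.png'); cv2.imwrite('pics/t35z.png',cv2.resize(a[150:350,180:440],None,fx=3,fy=3,interpolation=2))
a=cv2.imread('pics/s35.png'); cv2.imwrite('pics/s35z.png',cv2.resize(a[200:360,230:480],None,fx=3.2,fy=3.2,interpolation=2))"
```

```text
time_s: 62.0
tcp_pos: [0.6091, -0.0863, 0.329]
orientation: [3.139, -0.006, 0.034]
contact_force: [-0.2, -0.1, 0.5]
grip_width: 0.05
t 62.0 shift [  70.9   71.3 -148.5] turn [0.15 0.36 1.08] w 50.0 F [-0.2 -0.1  0.5]
```

View pics/w35.png

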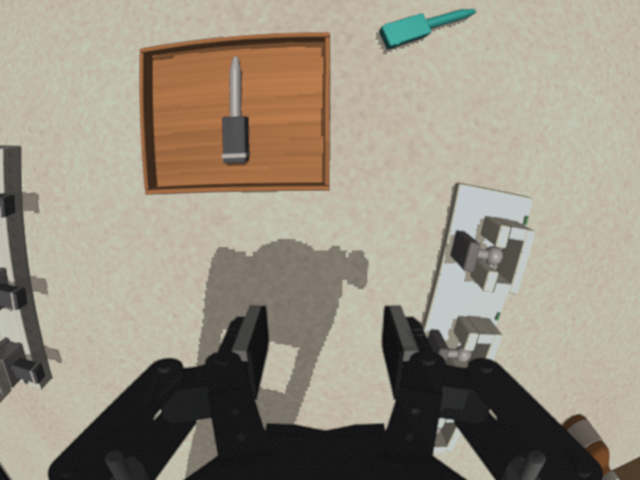

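View pics/t35z.png

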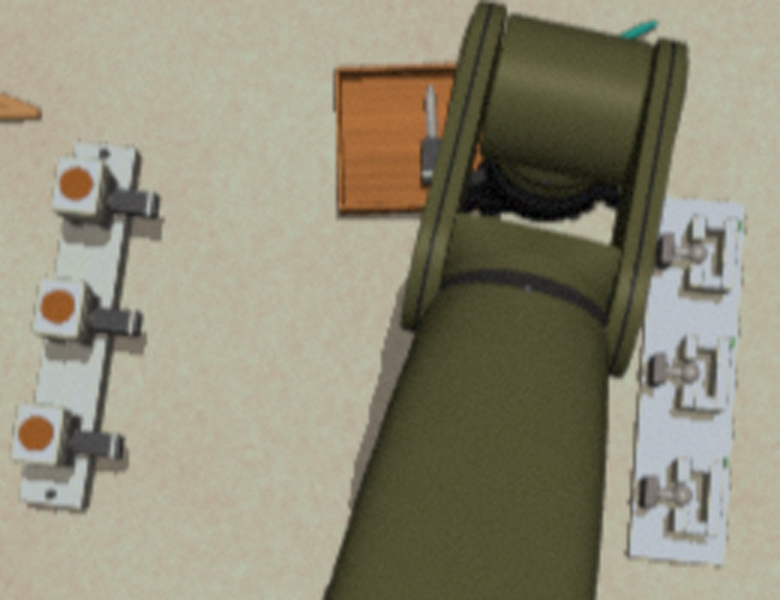

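View pics/s35z.png

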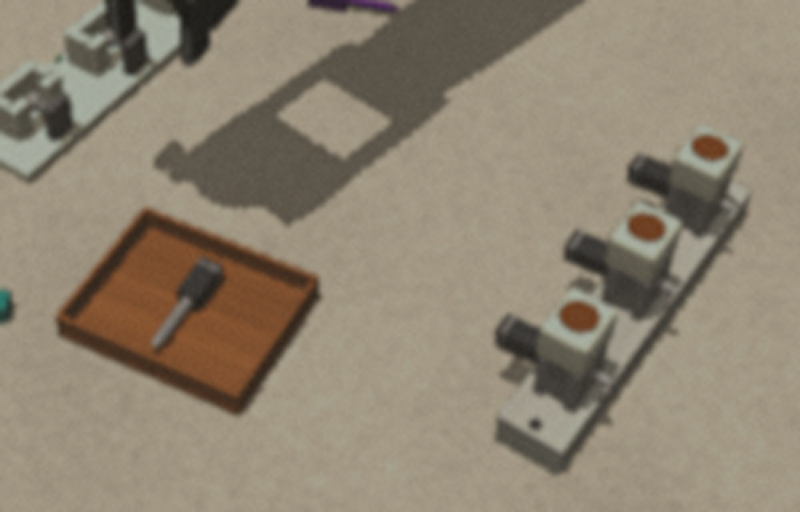

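The tray shows the spare pin lying flat at (235,110), the dock is empty, and all three lamps carry pins. I'll do one close check over the rail to confirm the pins stayed home after release.

```bash
python3 -m pendant '[-6,26,0,0,0.3,8.2,50,-6,26,0,0,0,8.2,50,-6,26,0,0,0,8.2,50,-6,26,0,0,0,8.2,50,-6,26,0,0,0,8.2,50,-6,26,0,0,0,8.2,50,-6,26,0,0,0,8.2,50,-6,26,0,0,0,8.2,50,-6,26,0,0,0,8.2,50,-5,15,0,0,0,8.2,50,0,0,0,0,0,0,50,0,0,0,0,0,0,50]' 60; python3 -c "
from h import *
need([.55,.18,.18],83.24)
s,im=snap('wrist','w36'); print(s['tcp_pos'].tolist(),s['orientation'].tolist())
cv2.imwrite('pics/w36z.png',cv2.resize(im[60:260,100:560,::-1],None,fx=1.73,fy=2,interpolation=2))"
```

```text
time_s: 63.65
tcp_pos: [0.5491, 0.18, 0.3188]
orientation: [-3.132, 0.008, 1.524]
contact_force: [0.0, 0.7, 0.6]
grip_width: 0.0497
t 63.65 shift [ 0.9 -0.  16.2] turn [ 0.39 -0.6  -4.06] w 49.7 F [0.  0.7 0.6]
[0.5490703991585077, 0.1800300812165687, 0.31875719742532316] [-3.1317191669990323, 0.007610496573487557, 1.523687885549362]
```

View pics/w36z.png

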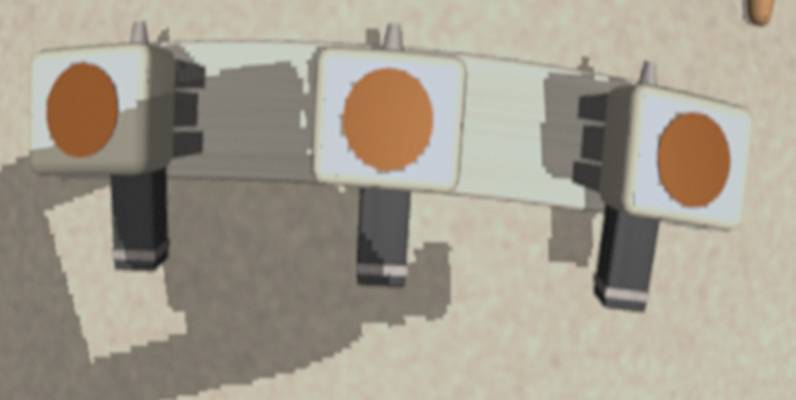

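```bash
python3 - <<'E'
from h import *
s=dict(tcp_pos=np.array([0.5490703991585077, 0.1800300812165687, 0.31875719742532316]),orientation=np.array([-3.1317191669990323, 0.007610496573487557, 1.523687885549362]))
f=lambda l:np.array(l)/[1.73,2]+[100,60]
T=onz('wrist',f([(139,22),(394,24),(649,62)]),.052,s)[:,:2]
B=onz('wrist',f([(139,262),(382,283),(624,306)]),.061,s)[:,:2]
D=onz('wrist',f([(82,110),(388,120),(694,160)]),.1,s)[:,:2]
Hh=np.array([[.4562,.2748],[.5506,.2636],[.6449,.2525]])
for a in(T,B,D): print(((a-Hh)@YR*1e3).round(1), ((a-Hh)@[YR[1],-YR[0]]*1e3).round(1))
d=T-B; print(np.degrees(np.arctan2(d[:,1],d[:,0])),np.linalg.norm(d,axis=1))
E
```

```text
[29.4 29.6 29.5] [-1.  -0.4  0.3]
[-49.5 -51.4 -51.2] [ 4.3  1.1 -2.6]
[-0.  -1.3 -0.4] [ 0.5  0.2 -0.5]
[87.1197474  84.30389645 81.13883984] [0.07910808 0.08097054 0.08075197]
```

```bash
python3 -m pendant '[0,0,0,0,0,0,50,0,0,0,0,0,0,50]'; python3 -c "
from cell import ctrl
print(ctrl.job_done())"
```

```text
time_s: 63.95
tcp_pos: [0.5495, 0.1789, 0.3186]
orientation: [-3.131, 0.008, 1.521]
contact_force: [-0.4, -0.6, -1.1]
grip_width: 0.0501
the job is handed in; nothing more can be done
None
```

I pulled all three lamps straight up out of the dock and stood each in a bracket on the rail. Each is locked with a grey pin pushed in until its handle met the cheek. The fourth pin is in the tray, and I handed the job in at about 64 s of the 210 s allowed.

**Last checks:**
- **Lamps:** the head centres measured within about 1.5 mm of the bracket centres, and the lamps look upright in all views.
- **Pins in the brackets:** the three pins lie within about 4° of the rail's y direction. The tips stood about 29.5 mm past the rail's centre line, against 31.5 mm expected. I put that down to blur at the pin ends, because a view while pushing the first pin home read 31.5 mm. One handle end also read about 2 mm short of where it should be. All of this is within the 6 mm limit.
- **Spare pin:** it lies flat inside the tray walls.
- **Tin, brush and bottle:** I did not touch them, but I did not re-measure their positions at the end.

The wrist camera's sideways calibration drifted by about 2 mm between poses. I allowed for that by comparing positions within the same picture and by feeling for contact.

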